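Seat the blank carrier under the holding-block lips and latch it

TASK

On the spectacle maker's bench, pick up the blank carrier with the flat upright fin and slide it, nose first and flat on the base plate, under the two lips of the holding block until it is fully home against the end stop. Then swing the latch arm shut behind it. Do not bump the magnifier above the block, and leave the other carrier and everything else on the bench where it is.

Things in the scene. Friction and masses are not known exactly. Their poses are not given: they have to be found in the camera images.
- carrier: Loose aluminium plate 96 x 56 x 10 mm (x, y, z), 0.2 kg, with a flat upright fin at its rear. Origin on the underside, centre line: rear edge at x = -52, nose (goes in first) at x = +44 mm. Fin: x = -50 to -26, 16 mm wide in y, top 55 mm above the underside. A brown acetate strip is clamped on the plate ahead of the fin, at most 20 mm above the underside.
- fin (a point): A good grasp point on the carrier's fin: on its centre, at carrier x = -38 mm, 38 mm above the carrier's underside. Pinch the fin across its 16 mm (carrier y).
- fixture: Holding block fixed to the bench, open to its -x (roughly the robot). Origin on the bench. Base plate 8 mm thick, x = -118 to +72, 130 mm wide; on it two side walls, 60 mm apart inside, from x = 0 to 58. End stop face at x = +44. Flared guides lead in from x = -23 (75 mm apart) to 0, 20.5 mm high. Before x = -23 the floor is open.
- seat (a point): Where the carrier's origin lies when fully home: on the base plate, 8 mm above the bench, at block x = 0, y = 0, axes as the block's; the fin's centre is then at x = -38. This is also the middle of the pocket's mouth: from x = 0 to +46 each side wall carries a lip reaching inward over the pocket, underside 20.5, top 28.5 mm above the bench, 34 mm between the lips.
- latch (a joint): Latch arm angle in rad: 0 = shut against a stop (arm across the mouth along the block's -y, 3 mm behind a seated carrier's rear edge), growing as it opens, limit 2.3. Vertical pivot at the block's x = -60, y = +50 mm; at angle a the arm points along (-sin a, -cos a) in block x, y. Arm 10 mm wide, 68 long, 10.5 to 20.5 mm above the bench. Stays where left; under 2 N moves it.
- latch_pin (a point): Top centre of the upright round pin on the latch arm, 10 mm in diameter, 60 mm from the pivot, standing from the arm (20 mm above the bench) to 51.5 mm above the bench. Push it sideways or hold it to swing the arm.
- magnifier: Fixed round lens in a black ring, low over the block. Origin on the bench, within 4 mm of the block's origin, axes parallel. Ring centre at x = +6, z = 145 mm, outer radius 68, 12 mm thick: its edge (x = -62) is past a seated carrier's fin, so an upright gripper would hit it; lean the gripper back out of the mouth (to block -x) by about 40 degrees. Stem at x = +118.
- spare: The other carrier, to be left alone: a wider plate (96 by 74 by 10 mm) with a round post of 22 mm diameter, 53 mm high, in place of the fin. It is too wide for the block. It and the blank carrier lie on opposite sides of the block, either way round.
- jar: Bystander: lidded glass jar, 64 mm across, 85 mm high; origin under its centre.
- tumbler: Bystander: drinking glass, 64 mm across, 100 mm high; origin under its centre.
- tin: Bystander: flat round tin, 52 mm across, 22 mm high; origin under its centre.
- driver: Bystander: screwdriver, 150 mm long, lying along its x.
- case: Bystander: black spectacle case 160 by 62 by 36 mm, long in its x; origin under its centre.
- spectacles: Bystander: brown spectacles standing open on the bench, front 130 mm wide along its y, temples reaching 148 mm along +x, 45 mm high; origin below the bridge.
- phone: Bystander: black phone 72 by 150 by 9 mm, long in its y; origin under its centre.
There are look-alikes about, which are no part of the job. What is shaped like the fixture but yellow is not meant.

How it is judged:
By the outcome, as a careful person would: the job done as asked, in the order asked, and still so for the second after the job is handed in, with the robot touching nothing.
It also fails if it takes over 54 s, if anything falls off the work surface, if the arm or the gripper's body presses on something with over 40 N, if the wrist force passes 120 N, or if a joint passes its speed limit or range.

ROBOT

A 6-joint arm with a two-finger parallel gripper is mounted at the origin on the work surface. World frame = base frame: x ahead of the robot, y to its left, z up, the work surface at z = 0. Lengths are in m, angles in degrees, forces in N, time in s.
With the tool pointing down it reaches from about 0.35 to 0.875 m from the base axis. Payload 4.2 kg.
Tool frame: the origin (TCP) lies midway between the tips of the shut fingers; the grasp point (between the pads) lies 19 mm behind it; z points along the fingers, y is the line along which they close (so a half turn about z gives the same grasp; the last joint's range is limited). The gripper opens to 87 mm and grips with 3 to 60 N. Pads are 19 mm wide; open, the fingers measure 117 mm over their backs; the gripper's body (75 mm by 190 mm) begins 51 mm behind the grasp point.
Start: joints at [-58.579, 22.042, 0.453, 0, -68.411, -14.817], TCP at [0.179, -0.599, 0.223] pointing down, gripper open.
Joint ranges: [-179.83, 179.83], [-69.29, 118.12], [-61.27, 80.66], [-181.25, 117.63], [-171.15, -9.14], [-177.46, 177.46]. Speed limits (degrees/s): [159.86, 159.86, 180, 180, 180, 180].

INTERFACE

Orientations are given as a 3x3 rotation matrix whose columns are the frame's x, y, z axes.
In Python, from station import sense, capture, camera_params, finish_job gives the robot as it stands.
- The arm moves only by the tool drive_tool, never from a script. Its argument "rows" is a list of rows, each an object of numbers: "tx", "ty", "tz": the shift along the tool's x, y, z in cm; "ax", "ay", "az": the turn, a rotation vector about the tool's x, y, z in rad; "claw": the finger opening in cm, from 0 to 8.7. In form: [{"tx": .., "ty": .., "tz": .., "ax": .., "ay": .., "az": .., "claw": ..}, ...]. A call has 1 to 10 rows; each row shifts and turns the commanded pose from where the row before left it, along the tool's axes as they then stand; what a row does not reach is not made up. A row lasts 1/12 s, in which the tool goes at most 41.7 mm and 7.16 degrees, less where a joint would pass 70% of its speed; a pose out of reach is approached as far as the arm can. A call with a gripper value outside its range is refused whole. The fingers move at their own pace and stop on an object; the grip force is fixed at half the most. Time passes only in rows, so rows that do not move let the fingers close. It gives the time, the measured TCP pose, the force, the opening and the grip force at its end, in the units of the state.
- sense(): the state, without advancing time (a new reading comes with each control period).
- capture(name): name is "scene" or "top"; returns (picture, depth): 384x512x3 uint8, red, green, blue; 384x512 float32, m along the optical axis (not along the pixel's ray), 0 where there is no reading.
- camera_params(name): a dict with "intrinsics" (3x3 intrinsics, pixels), "R" (3x3) and "t" (3): a world point X has camera coordinates R X + t. Camera axes: x right, y down, z forward; pixel columns grow to the right and rows downward; lengths in m; the calibration is good to about 2 mm. A picture is of the moment at which its call begins. camera_params takes no time and is no camera call.
- finish_job(): hands the job in; it is judged then, once.
The state is a dict: "time_s": time; "joints": joint angles; "joint_velocities": joint speeds; "effort": joint torques, N m; "tcp_pos": TCP position; "ee_rot": TCP orientation; "wrist_force": force on the tool from outside, world axes, zero at the start; "moment": the same for the moment, N m; "gripper_width": opening from 0.0 (shut) to 1.0 (fully open); "gripper_force": force on a finger pad.
Only numpy, scipy, OpenCV 4.12 (cv2) and the standard library are available. Lean on these libraries where they do the work, as an engineer would, in place of code of your own. Each camera call takes 0.05 s, during which the arm holds its last target. There are 200 camera calls.

## Working session

There is one attempt and no reset: what is moved stays moved. The work goes in short steps, Python scripts to look and compute and a tool call to move; the robot and the scene stay as the last step left them, time stands still between calls to the robot, and variables do not carry over. Pictures are saved under pics/ and viewed, at most 10 in all, crops included, and the job is handed in when it is done.

Besides the shell and the picture viewer there is one more tool, called after ">>>" by a JSON object that holds its "name" and its "arguments", one argument or row to a line. drive_tool: Moves the arm, as the interface text tells. Its arguments: {"type":"object","properties":{"rows":{"type":"array"}},"required":["rows"]}

```bash
mkdir -p pics; python3 - <<'E'
from station import *
import cv2,numpy as np
for n in("scene","top"):
    p,d=capture(n); cv2.imwrite(f"pics/{n}0.png",cv2.resize(p[:,:,::-1],(800,600),interpolation=cv2.INTER_CUBIC)); np.savez(f"{n}0.npz",p=p,d=d)
    c=camera_params(n); print(n,np.round(c["intrinsics"],1).tolist(),np.round(c["R"],3).tolist(),np.round(c["t"],3))
print(sense())
E
```

```text
scene [[363.9, 0.0, 256.9], [0.0, 363.9, 191.6], [0.0, 0.0, 1.0]] [[-0.363, 0.932, 0.003], [0.688, 0.27, -0.674], [-0.629, -0.242, -0.739]] [ 0.208 -0.29   1.525]
top [[365.4, 0.0, 257.9], [0.0, 365.4, 194.6], [0.0, 0.0, 1.0]] [[0.007, -1.0, -0.015], [-0.997, -0.006, -0.079], [0.079, 0.015, -0.997]] [-0.003  0.5    1.421]
{'time_s': 0.1, 'joints': array([-5.85789088e+01,  2.20886997e+01,  3.88658618e-01, -2.56327009e-02,
       -6.84127687e+01, -1.48174784e+01]), 'joint_velocities': array([ 0.09442283, -0.12256428,  0.09116302,  0.07484542,  0.03515408,
        0.02329472]), 'effort': array([-2.59516792e-04, -3.91692281e+01,  1.87936020e+01,  4.23194915e+00,
        1.34273322e-02, -7.81037716e-05]), 'tcp_pos': array([ 0.17846733, -0.59841732,  0.22155066]), 'ee_rot': array([[-9.58351662e-01, -2.85589988e-01, -6.71423181e-04],
       [-2.85590759e-01,  9.58349790e-01,  1.89701764e-03],
       [ 1.01689020e-04,  2.00976226e-03, -9.99997975e-01]]), 'wrist_force': array([-0.21581915, -0.16622808,  0.23677541]), 'moment': array([-0.0350385 , -0.02739519,  0.03117749]), 'gripper_force': 0.0, 'gripper_width': 0.9969299280690412}
```

View pics/scene0.png

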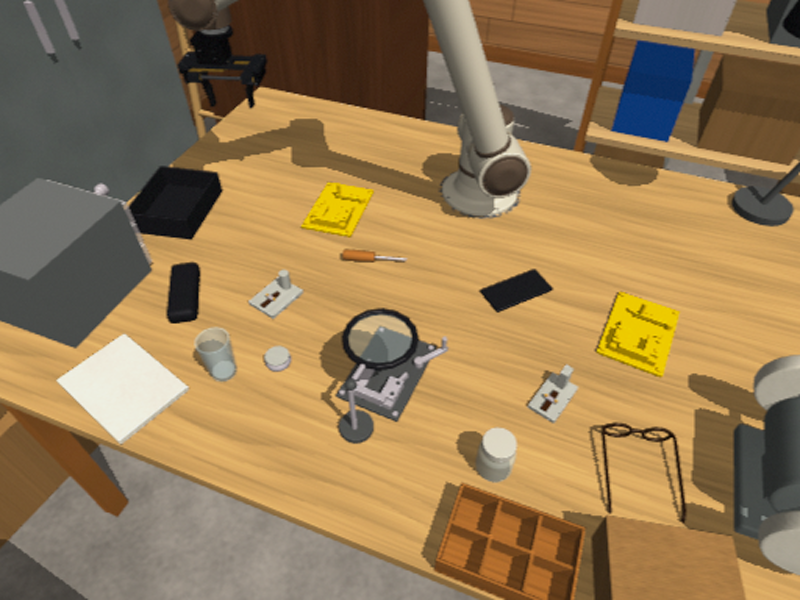

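View pics/top0.png

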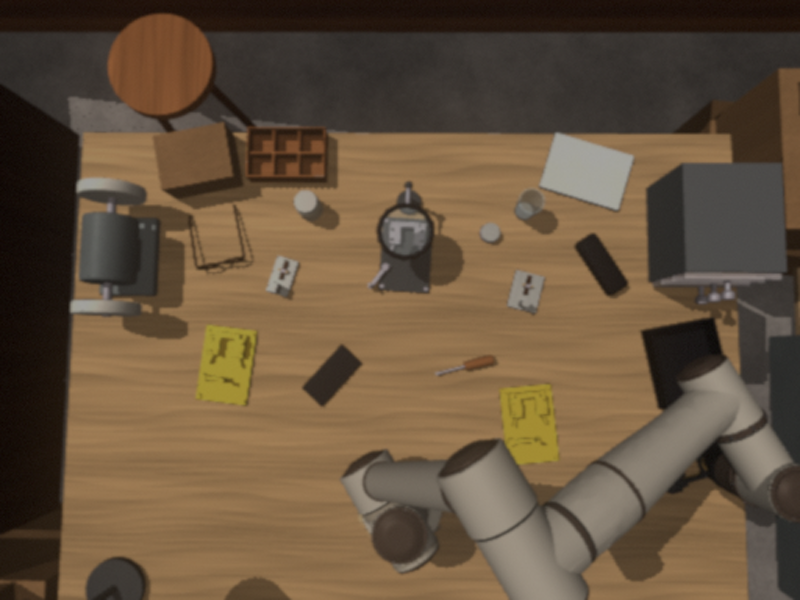

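The scene picture shows the block at about (385,375), the finned carrier at about (553,393) on its left (+y), and the post carrier at (276,293). In the top view they are at (405,245), (283,276) and (525,290). Next I'll enlarge.

```bash
cat > h.py <<'E'
import numpy as np,cv2
from station import *
def cast(n,u,v,z):
    "pixel (native) on plane z -> world"
    c=camera_params(n);K,R,t=map(np.array,(c["intrinsics"],c["R"],c["t"]))
    r=R.T@np.linalg.solve(K,[u,v,1]);o=-R.T@t
    return o+r*(z-o[2])/r[2]
def proj(n,X):
    c=camera_params(n);K,R,t=map(np.array,(c["intrinsics"],c["R"],c["t"]))
    p=(np.atleast_2d(X)@R.T+t)@K.T
    return p[:,:2]/p[:,2:]
def cloud(n,d):
    c=camera_params(n);K,R,t=map(np.array,(c["intrinsics"],c["R"],c["t"]))
    v,u=np.mgrid[:384,:512]
    P=np.stack([u*d,v*d,d],-1)@np.linalg.inv(K).T
    return (P-t)@R
def crop(p,u0,v0,w,h,s):
    return cv2.resize(p[v0:v0+h,u0:u0+w,::-1],None,fx=s,fy=s,interpolation=cv2.INTER_CUBIC)
E
python3 - <<'E'
from h import *
S=np.load("scene0.npz");T=np.load("top0.npz")
a=crop(S['p'],210,190,80,80,5); b=crop(S['p'],330,225,50,50,8)[:400]
c=crop(T['p'],225,112,60,80,5);
img=np.hstack([a,b]); cv2.imwrite("pics/c1.png",img)
c=crop(T['p'],230,112,60,80,7); d=crop(T['p'],165,155,35,70,8)
cv2.imwrite("pics/c2.png",np.hstack([c[:560],d]))
for n,D in(("scene",S),("top",T)):
    C=cloud(n,D['d']); 
    print(n,np.nanmedian(C[200:,100:300][...,2]))
    for nm,(x0,x1,y0,y1) in dict(car=(.5,.75,.15,.5)).items(): pass
    # carrier region
    u,v=(354,247) if n=="scene" else (181,176)
    r=20 if n=="scene" else 15
    P=C[v-r:v+r,u-r:u+r].reshape(-1,3); dd=D['d'][v-r:v+r,u-r:u+r].ravel()
    for lo,hi in((.006,.025),(.04,.07)):
        q=P[(dd>0)&(P[:,2]>lo)&(P[:,2]<hi)]
        if len(q)>3:
            m=cv2.minAreaRect((q[:,:2]*1000).astype(np.float32)); print(lo,len(q),q.mean(0).round(4),m)
E
```

```text
scene 0.0006777173720342916
0.006 502 [0.5793 0.3077 0.0119] ((576.4122314453125, 308.25103759765625), (56.081764221191406, 98.34123992919922), 72.90090942382812)
0.04 58 [0.5461 0.3181 0.0528] ((543.4049072265625, 318.8319091796875), (16.48245620727539, 24.708633422851562), 71.0625991821289)
top 0.001813152276072001
0.006 316 [0.5762 0.3102 0.0113] ((576.2258911132812, 311.2557067871094), (117.26154327392578, 116.2563705444336), 0.27498170733451843)
0.04 34 [0.5397 0.3218 0.0537] ((540.0892333984375, 322.4839172363281), (17.39214324951172, 23.882524490356445), 74.787353515625)
```

View pics/c1.png

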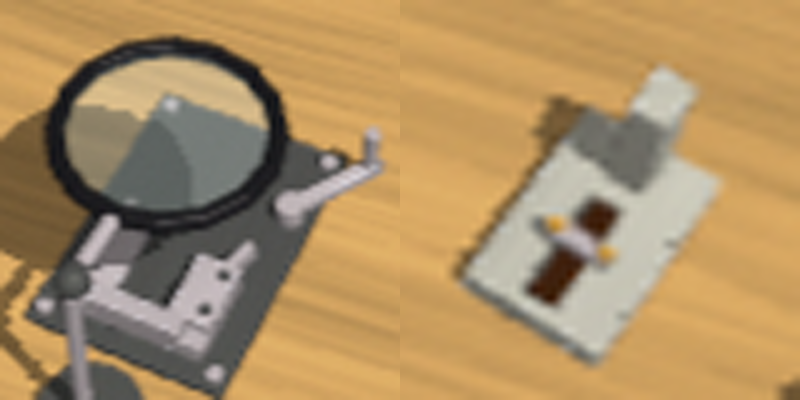

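View pics/c2.png

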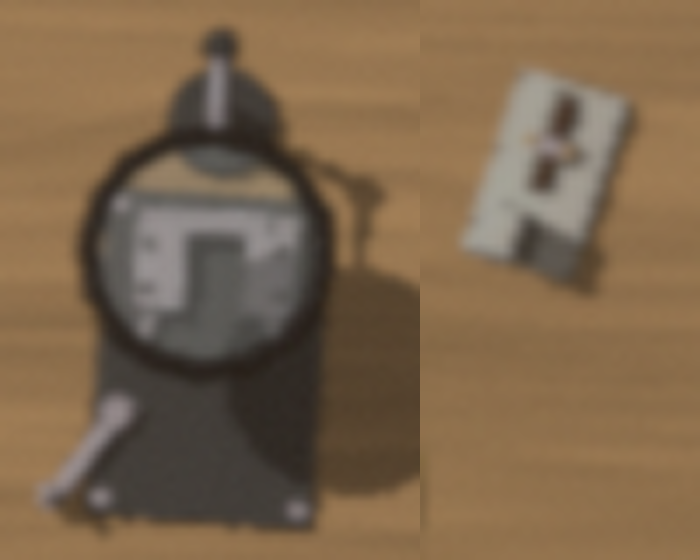

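The crops show the carrier's nose pointing +x and slightly −y, with the fin at the robot side. The block opens toward the robot. The latch is open, with its pivot at c1 (290,207) and its pin top at (372,133). The plate screws are at c1 (172,104), (330,160), (215,374) and (44,305).

```bash
python3 - <<'E'
from h import *
S=np.load("scene0.npz");T=np.load("top0.npz")
f=lambda x,y,s,u0,v0:(u0+(x+.5)/s-.5,v0+(y+.5)/s-.5)
A=[cast("scene",*f(x,y,5,210,190),.010) for x,y in((172,104),(330,160),(215,374),(44,305))]
for a in A: print(a.round(4))
print('ctr',np.mean(A,0).round(4)); 
e=A[2]-A[1];g=A[3]-A[0];l=A[1]-A[0];m=A[2]-A[3]
print([np.degrees(np.arctan2(v[1],v[0])).round(2) for v in(e,g)],[np.degrees(np.arctan2(-v[0],v[1])).round(2) for v in(l,m)],[np.linalg.norm(v[:2]).round(4) for v in(e,g,l,m)])
B=[cast("top",*f(x,y,7,230,112),.010) for x,y in((298,510),(101,497))]
for b in B: print('top',b.round(4))
pv=cast("scene",*f(290,205,5,210,190),.022); pin=cast("scene",*f(372,131,5,210,190),.0515); print('pivot',pv,'pin',pin)
print('top pivot',cast("top",*f(121,408,7,230,112),.022),'pin',cast("top",*f(50,492,7,230,112),.0515))
for n,D,(u,v,r) in(("scene",S,(250,235,45)),("top",T,(259,157,40))):
    C=cloud(n,D['d']);P=C[v-r:v+r,u-r:u+r].reshape(-1,3);dd=D['d'][v-r:v+r,u-r:u+r].ravel();I=D['p'][v-r:v+r,u-r:u+r].reshape(-1,3).astype(int)
    q=P[(dd>0)&(P[:,2]>.004)&(P[:,2]<.05)]; h=np.histogram(q[:,2],np.arange(.004,.05,.003)); print(h[0])
    q=P[(dd>0)&(P[:,2]>.005)&(P[:,2]<.012)&((I[:,0]-I[:,2])<15)&(np.abs(P[:,1]-.0)<.15)]
    print(n,len(q),cv2.minAreaRect((q[:,:2]*1000).astype(np.float32)))
    q=P[(dd>0)&(P[:,2]>.13)&(P[:,2]<.16)]; print('ring',len(q),cv2.minAreaRect((q[:,:2]*1000).astype(np.float32)) if len(q) else 0)
E
```

```text
[ 0.543  -0.0569  0.01  ]
[0.5488 0.0545 0.01  ]
[0.7205 0.0441 0.01  ]
[ 0.714  -0.0683  0.01  ]
ctr [ 0.6316 -0.0066  0.01  ]
[np.float64(-3.47), np.float64(-3.8)] [np.float64(-2.97), np.float64(-3.33)] [np.float64(0.172), np.float64(0.1713), np.float64(0.1116), np.float64(0.1126)]
top [ 0.5418 -0.0558  0.01  ]
top [0.5486 0.0562 0.01  ]
pivot [0.59968069 0.04572396 0.022     ] pin [0.54893875 0.08019066 0.0515    ]
top pivot [0.59798094 0.04477321 0.022     ] pin [0.546623   0.08223675 0.0515    ]
[338 488 268 228 113  79  66  66 195  55   7   5   3   2   6]
scene 768 ((659.20556640625, -7.719291687011719), (126.93487548828125, 239.8301239013672), 86.57057189941406)
ring 1595 ((681.0805053710938, 1.4239501953125), (167.7496337890625, 133.38742065429688), 28.46148681640625)
[676 358 190  90  34  20  17   3   2   0   1   2   1   0   2]
top 483 ((662.332763671875, -3.5232772827148438), (124.9869384765625, 249.5411834716797), 86.92969512939453)
ring 1102 ((674.599365234375, 3.8454666137695312), (163.22166442871094, 132.75506591796875), 28.4332218170166)
```

```bash
cat >> h.py <<'E'
from scipy.linalg import fractional_matrix_power as fmp
from scipy.spatial.transform import Rotation as Ro
def rot(yaw,tilt):  # tool x along yaw heading, leaning forward by tilt
    return (Ro.from_euler('z',yaw,degrees=True)*Ro.from_euler('x',180,degrees=True)*Ro.from_euler('y',tilt,degrees=True)).as_matrix()
def H(R,p): T=np.eye(4);T[:3,:3]=R;T[:3,3]=p;return T
def plan(yaw,tilt,p,N):
    s=sense();A=H(s['ee_rot'],s['tcp_pos']);D=np.linalg.inv(A)@H(rot(yaw,tilt),p)
    E=np.real(fmp(D,1/N)); w=Ro.from_matrix(E[:3,:3]).as_rotvec()
    print('rows',N,'t cm',(E[:3,3]*100).round(3),'a rad',w.round(4),'mm',np.linalg.norm(E[:3,3])*1e3,'deg',np.degrees(np.linalg.norm(w)))
    return [A@np.linalg.matrix_power(E,k) for k in range(N+1)]
def st():
    s=sense();R=s['ee_rot'];z=R[:,2];x=R[:,0]
    print('t',round(s['time_s'],2),'tcp',s['tcp_pos'].round(4),'grasp',(s['tcp_pos']-.019*z).round(4),'yaw',np.degrees(np.arctan2(-R[0,1]*-1,-R[1,1])).round(2),'tilt',np.degrees(np.arctan2(np.hypot(z[0],z[1]),-z[2])).round(2),'j',s['joints'].round(1),'F',s['wrist_force'].round(1),'w',round(s['gripper_width']*87,1),'g',round(s['gripper_force'],1))
def graspplan(yaw,tilt,g,N): return plan(yaw,tilt,np.array(g)+.019*rot(yaw,tilt)[:,2],N)
E
python3 - <<'E'
from h import *
st();print(rot(-17,44).round(3)); P=graspplan(-17.1,0,[.50,.33,.30],36)
print([T[:3,3].round(2).tolist() for T in P[::5]])
E
```

```text
t 0.1 tcp [ 0.1785 -0.5984  0.2216] grasp [ 0.1785 -0.5985  0.2406] yaw -163.41 tilt 0.12 j [-58.6  22.1   0.4  -0.  -68.4 -14.8] F [-0.2 -0.2  0.2] w 86.7 g 0.0
[[ 0.688 -0.292  0.664]
 [-0.21  -0.956 -0.203]
 [ 0.695  0.    -0.719]]
rows 36 t cm [-3.485 -1.053 -0.165] a rad [ 0.      0.0001 -0.0709] mm 36.43885295984433 deg 4.064051639336834
[[0.18, -0.6, 0.22], [0.36, -0.57, 0.23], [0.52, -0.49, 0.24], [0.64, -0.35, 0.25], [0.7, -0.18, 0.25], [0.71, -0.0, 0.26], [0.64, 0.17, 0.27], [0.53, 0.31, 0.28]]
```

>>> {"name": "drive_tool", "arguments": {
  "rows": [
    {"tx": -3.485,"ty": -1.053,"tz": -0.3,"az": -0.071},
    {"tx": -3.485,"ty": -1.053,"tz": -0.3,"az": -0.071},
    {"tx": -3.485,"ty": -1.053,"tz": -0.3,"az": -0.071},
    {"tx": -3.485,"ty": -1.053,"tz": -0.3,"az": -0.071},
    {"tx": -3.485,"ty": -1.053,"tz": -0.3,"az": -0.071},
    {"tx": -3.485,"ty": -1.053,"tz": -0.3,"az": -0.071},
    {"tx": -3.485,"ty": -1.053,"tz": -0.3,"az": -0.071},
    {"tx": -3.485,"ty": -1.053,"tz": -0.3,"az": -0.071},
    {"tx": -3.485,"ty": -1.053,"tz": -0.3,"az": -0.071},
    {"tx": -3.485,"ty": -1.053,"tz": -0.3,"az": -0.071}
  ]
}}

```text
invalid input at $.rows[0]: expected keys tx, ty, tz, ax, ay, az, claw
```

```bash
python3 -c "
from h import *
st()"
```

```text
t 0.1 tcp [ 0.1785 -0.5984  0.2216] grasp [ 0.1785 -0.5985  0.2406] yaw -163.41 tilt 0.12 j [-58.6  22.1   0.4  -0.  -68.4 -14.8] F [-0.2 -0.2  0.2] w 86.7 g 0.0
```

>>> {"name": "drive_tool", "arguments": {
  "rows": [
    {"tx": -3.485,"ty": -1.053,"tz": -0.3,"ax": 0,"ay": 0,"az": -0.071,"claw": 8.7},
    {"tx": -3.485,"ty": -1.053,"tz": -0.3,"ax": 0,"ay": 0,"az": -0.071,"claw": 8.7},
    {"tx": -3.485,"ty": -1.053,"tz": -0.3,"ax": 0,"ay": 0,"az": -0.071,"claw": 8.7},
    {"tx": -3.485,"ty": -1.053,"tz": -0.3,"ax": 0,"ay": 0,"az": -0.071,"claw": 8.7},
    {"tx": -3.485,"ty": -1.053,"tz": -0.3,"ax": 0,"ay": 0,"az": -0.071,"claw": 8.7},
    {"tx": -3.485,"ty": -1.053,"tz": -0.3,"ax": 0,"ay": 0,"az": -0.071,"claw": 8.7},
    {"tx": -3.485,"ty": -1.053,"tz": -0.3,"ax": 0,"ay": 0,"az": -0.071,"claw": 8.7},
    {"tx": -3.485,"ty": -1.053,"tz": -0.3,"ax": 0,"ay": 0,"az": -0.071,"claw": 8.7},
    {"tx": -3.485,"ty": -1.053,"tz": -0.3,"ax": 0,"ay": 0,"az": -0.071,"claw": 8.7},
    {"tx": -3.485,"ty": -1.053,"tz": -0.3,"ax": 0,"ay": 0,"az": -0.071,"claw": 8.7}
  ]
}}

```text
time_s: 0.93
tcp_pos: [0.5189, -0.4871, 0.2516]
ee_rot: [[-0.538, -0.843, -0.001], [-0.843, 0.538, 0.001], [-0.0, 0.002, -1.0]]
wrist_force: [0.8, 0.2, -0.5]
gripper_width: 0.998
gripper_force: 0.0
```

```bash
python3 -c "
from h import *
st()"
```

```text
t 0.93 tcp [ 0.5189 -0.4871  0.2516] grasp [ 0.5189 -0.4871  0.2706] yaw -122.53 tilt 0.09 j [-30.2  30.   17.4  -0.  -77.5  -2.3] F [ 0.8  0.2 -0.5] w 86.8 g 0.0
```

>>> {"name": "drive_tool", "arguments": {
  "rows": [
    {"tx": -3.485,"ty": -1.053,"tz": -0.2,"ax": 0,"ay": 0,"az": -0.071,"claw": 8.7},
    {"tx": -3.485,"ty": -1.053,"tz": -0.2,"ax": 0,"ay": 0,"az": -0.071,"claw": 8.7},
    {"tx": -3.485,"ty": -1.053,"tz": -0.2,"ax": 0,"ay": 0,"az": -0.071,"claw": 8.7},
    {"tx": -3.485,"ty": -1.053,"tz": -0.2,"ax": 0,"ay": 0,"az": -0.071,"claw": 8.7},
    {"tx": -3.485,"ty": -1.053,"tz": -0.2,"ax": 0,"ay": 0,"az": -0.071,"claw": 8.7},
    {"tx": -3.485,"ty": -1.053,"tz": -0.2,"ax": 0,"ay": 0,"az": -0.071,"claw": 8.7},
    {"tx": -3.485,"ty": -1.053,"tz": -0.2,"ax": 0,"ay": 0,"az": -0.071,"claw": 8.7},
    {"tx": -3.485,"ty": -1.053,"tz": -0.2,"ax": 0,"ay": 0,"az": -0.071,"claw": 8.7},
    {"tx": -3.485,"ty": -1.053,"tz": -0.2,"ax": 0,"ay": 0,"az": -0.071,"claw": 8.7},
    {"tx": -3.485,"ty": -1.053,"tz": -0.2,"ax": 0,"ay": 0,"az": -0.071,"claw": 8.7}
  ]
}}

```text
time_s: 1.77
tcp_pos: [0.7028, -0.1814, 0.2714]
ee_rot: [[0.142, -0.99, -0.002], [-0.99, -0.142, 0.0], [-0.001, 0.002, -1.0]]
wrist_force: [0.2, -0.2, -1.0]
gripper_width: 1.0
gripper_force: 0.0
```

>>> {"name": "drive_tool", "arguments": {
  "rows": [
    {"tx": -3.485,"ty": -1.053,"tz": -0.1,"ax": 0,"ay": 0,"az": -0.071,"claw": 8.7},
    {"tx": -3.485,"ty": -1.053,"tz": -0.1,"ax": 0,"ay": 0,"az": -0.071,"claw": 8.7},
    {"tx": -3.485,"ty": -1.053,"tz": -0.1,"ax": 0,"ay": 0,"az": -0.071,"claw": 8.7},
    {"tx": -3.485,"ty": -1.053,"tz": -0.1,"ax": 0,"ay": 0,"az": -0.071,"claw": 8.7},
    {"tx": -3.485,"ty": -1.053,"tz": -0.1,"ax": 0,"ay": 0,"az": -0.071,"claw": 8.7},
    {"tx": -3.485,"ty": -1.053,"tz": -0.1,"ax": 0,"ay": 0,"az": -0.071,"claw": 8.7},
    {"tx": -3.485,"ty": -1.053,"tz": -0.1,"ax": 0,"ay": 0,"az": -0.071,"claw": 8.7},
    {"tx": -3.485,"ty": -1.053,"tz": -0.1,"ax": 0,"ay": 0,"az": -0.071,"claw": 8.7},
    {"tx": -3.485,"ty": -1.053,"tz": -0.1,"ax": 0,"ay": 0,"az": -0.071,"claw": 8.7},
    {"tx": -3.485,"ty": -1.053,"tz": -0.1,"ax": 0,"ay": 0,"az": -0.071,"claw": 8.7}
  ]
}}

```text
time_s: 2.6
tcp_pos: [0.6429, 0.1702, 0.2815]
ee_rot: [[0.753, -0.658, -0.001], [-0.658, -0.753, -0.0], [-0.001, 0.001, -1.0]]
wrist_force: [1.1, 0.6, 0.4]
gripper_width: 0.997
gripper_force: 0.0
```

```bash
python3 -c "
from h import *
st()
for N in (10,): 
  P=graspplan(-17.1,44,[.52,.325,.11],N); print(P[5][:3,3])"
```

```text
t 2.6 tcp [0.6429 0.1702 0.2815] grasp [0.6429 0.1702 0.3005] yaw -41.15 tilt 0.09 j [ 28.7  24.4  12.5  -0.  -78.2  20.1] F [1.1 0.6 0.4] w 86.8 g 0.0
rows 10 t cm [-2.312 -0.649  1.206] a rad [ 0.0162  0.0757 -0.0398] mm 26.867948943133268 deg 4.991072673496496
[0.57946649 0.2600652  0.20561415]
```

```bash
python3 -c "
from h import *
P=graspplan(-17.1,44,[.489,.335,.12],10); print([T[:3,3].round(3).tolist() for T in P[::2]])"
```

```text
rows 10 t cm [-2.585 -0.584  0.996] a rad [ 0.0162  0.0757 -0.0398] mm 28.314891755297303 deg 4.991072673496496
[[0.643, 0.17, 0.282], [0.611, 0.212, 0.26], [0.58, 0.249, 0.231], [0.551, 0.282, 0.195], [0.524, 0.309, 0.153], [0.502, 0.331, 0.106]]
```

>>> {"name": "drive_tool", "arguments": {
  "rows": [
    {"tx": -2.585,"ty": -0.584,"tz": 0.996,"ax": 0.0162,"ay": 0.0757,"az": -0.0398,"claw": 8.7},
    {"tx": -2.585,"ty": -0.584,"tz": 0.996,"ax": 0.0162,"ay": 0.0757,"az": -0.0398,"claw": 8.7},
    {"tx": -2.585,"ty": -0.584,"tz": 0.996,"ax": 0.0162,"ay": 0.0757,"az": -0.0398,"claw": 8.7},
    {"tx": -2.585,"ty": -0.584,"tz": 0.996,"ax": 0.0162,"ay": 0.0757,"az": -0.0398,"claw": 8.7},
    {"tx": -2.585,"ty": -0.584,"tz": 0.996,"ax": 0.0162,"ay": 0.0757,"az": -0.0398,"claw": 8.7},
    {"tx": -2.585,"ty": -0.584,"tz": 0.996,"ax": 0.0162,"ay": 0.0757,"az": -0.0398,"claw": 8.7},
    {"tx": -2.585,"ty": -0.584,"tz": 0.996,"ax": 0.0162,"ay": 0.0757,"az": -0.0398,"claw": 8.7},
    {"tx": -2.585,"ty": -0.584,"tz": 0.996,"ax": 0.0162,"ay": 0.0757,"az": -0.0398,"claw": 8.7},
    {"tx": -2.585,"ty": -0.584,"tz": 0.996,"ax": 0.0162,"ay": 0.0757,"az": -0.0398,"claw": 8.7},
    {"tx": -2.585,"ty": -0.584,"tz": 0.996,"ax": 0.0162,"ay": 0.0757,"az": -0.0398,"claw": 8.7}
  ]
}}

```text
time_s: 3.43
tcp_pos: [0.5157, 0.3196, 0.1289]
ee_rot: [[0.71, -0.334, 0.62], [-0.257, -0.943, -0.214], [0.656, -0.008, -0.755]]
wrist_force: [1.4, 0.7, -0.3]
gripper_width: 0.996
gripper_force: 0.0
```

```bash
python3 -c "
from h import *
p,d=capture('scene'); cv2.imwrite('pics/g1.png',crop(p,290,150,130,120,5))
st()
P=graspplan(-17.1,44,[.542,.3185,.041],8); print([T[:3,3].round(3).tolist() for T in P[::2]])"
```

```text
t 3.48 tcp [0.5127 0.3201 0.1235] grasp [0.5009 0.3241 0.1379] yaw -18.88 tilt 40.97 j [ 52.6  20.7 -47.7  82.2 -38.9 -56. ] F [-2.7 -0.3 -3.5] w 87.1 g 0.0
rows 8 t cm [-0.425 -0.1    1.239] a rad [ 0.0029  0.0066 -0.0026] mm 13.139956665885071 deg 0.44018217856000885
[[0.513, 0.32, 0.124], [0.523, 0.319, 0.099], [0.533, 0.317, 0.075], [0.544, 0.316, 0.051], [0.555, 0.315, 0.027]]
```

View pics/g1.png

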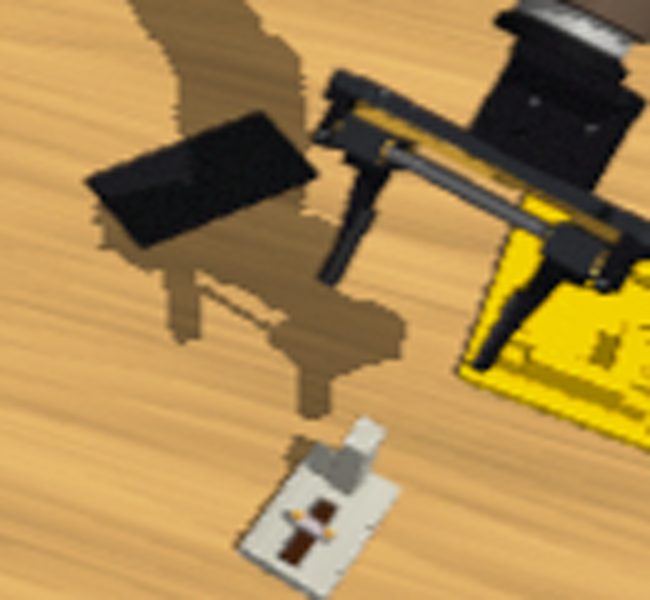

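The gripper at pics/g1 (470,190) is clear of everything. The fin is at (362,445) and lies ahead along the tool axis.

>>> {"name": "drive_tool", "arguments": {
  "rows": [
    {"tx": 0,"ty": 0,"tz": 0,"ax": 0,"ay": 0,"az": 0,"claw": 8.7},
    {"tx": 0,"ty": 0,"tz": 0,"ax": 0,"ay": 0,"az": 0,"claw": 8.7},
    {"tx": -0.186,"ty": 0,"tz": 1.19,"ax": 0,"ay": 0,"az": 0,"claw": 8.7},
    {"tx": -0.186,"ty": 0,"tz": 1.19,"ax": 0,"ay": 0,"az": 0,"claw": 8.7},
    {"tx": -0.186,"ty": 0,"tz": 1.19,"ax": 0,"ay": 0,"az": 0,"claw": 8.7},
    {"tx": -0.186,"ty": 0,"tz": 1.19,"ax": 0,"ay": 0,"az": 0,"claw": 8.7},
    {"tx": 0,"ty": 0,"tz": 0,"ax": 0,"ay": 0,"az": 0,"claw": 8.7},
    {"tx": 0,"ty": 0,"tz": 0,"ax": 0,"ay": 0,"az": 0,"claw": 8.7},
    {"tx": 0,"ty": 0,"tz": 0,"ax": 0,"ay": 0,"az": 0,"claw": 8.7}
  ]
}}

```text
time_s: 4.23
tcp_pos: [0.5423, 0.3106, 0.0901]
ee_rot: [[0.709, -0.339, 0.619], [-0.262, -0.941, -0.215], [0.655, -0.009, -0.755]]
wrist_force: [-0.1, -1.3, -0.2]
gripper_width: 1.001
gripper_force: 0.0
```

```bash
python3 -c "
from h import *
st()
P=graspplan(-17.1,44,[.542,.3185,.041],5)"
```

```text
t 4.23 tcp [0.5423 0.3106 0.0901] grasp [0.5306 0.3147 0.1045] yaw -19.8 tilt 40.95 j [ 45.9  24.6 -47.6  93.  -36.5 -63. ] F [-0.1 -1.3 -0.2] w 87.1 g 0.0
rows 5 t cm [-0.69  -0.147  1.07 ] a rad [ 0.005   0.0106 -0.0082] mm 12.82060054769553 deg 0.8209609955437227
```

>>> {"name": "drive_tool", "arguments": {
  "rows": [
    {"tx": -0.69,"ty": -0.147,"tz": 1.07,"ax": 0.005,"ay": 0.0106,"az": -0.0082,"claw": 8.7},
    {"tx": -0.69,"ty": -0.147,"tz": 1.07,"ax": 0.005,"ay": 0.0106,"az": -0.0082,"claw": 8.7},
    {"tx": -0.69,"ty": -0.147,"tz": 1.07,"ax": 0.005,"ay": 0.0106,"az": -0.0082,"claw": 8.7},
    {"tx": -0.69,"ty": -0.147,"tz": 1.07,"ax": 0.005,"ay": 0.0106,"az": -0.0082,"claw": 8.7},
    {"tx": -0.69,"ty": -0.147,"tz": 1.07,"ax": 0.005,"ay": 0.0106,"az": -0.0082,"claw": 8.7},
    {"tx": 0,"ty": 0,"tz": 0,"ax": 0,"ay": 0,"az": 0,"claw": 8.7},
    {"tx": 0,"ty": 0,"tz": 0,"ax": 0,"ay": 0,"az": 0,"claw": 8.7}
  ]
}}

```text
time_s: 4.82
tcp_pos: [0.5541, 0.3143, 0.0265]
ee_rot: [[0.688, -0.294, 0.663], [-0.21, -0.956, -0.205], [0.694, 0.002, -0.72]]
wrist_force: [0.4, -0.0, 0.4]
gripper_width: 0.999
gripper_force: 0.0
```

```bash
python3 -c "
from h import *
st()
P=graspplan(-17.1,44,[.542,.3185,.041],1)
p,d=capture('scene'); cv2.imwrite('pics/g2.png',crop(p,300,170,110,100,6))"
```

```text
t 4.82 tcp [0.5541 0.3143 0.0265] grasp [0.5415 0.3182 0.0402] yaw -17.08 tilt 43.96 j [ 39.9  32.  -48.8 113.8 -39.5 -77.6] F [ 0.4 -0.   0.4] w 86.9 g 0.0
rows 1 t cm [ 0.082 -0.046 -0.035] a rad [0.001  0.0007 0.0014] mm 0.9971969186723809 deg 0.10847930395251641
```

View pics/g2.png

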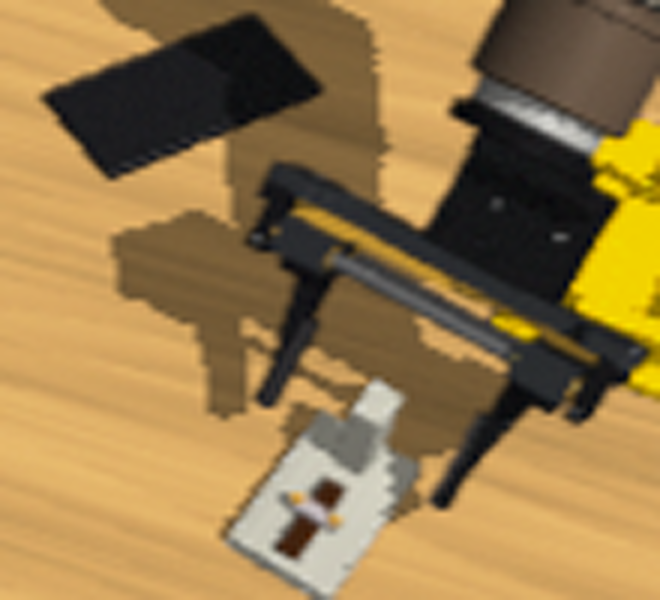

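The fingers in g2 straddle the fin at (375,400), left tip at (265,400) and right tip at (440,500). But j4 is close to its limit, so I'll fit a kinematic model from the logged states and plan which arm branch to use before gripping.

```bash
cat > kin.py <<'E'
from h import *
from scipy.optimize import least_squares
import itertools
LOG=[([-58.579,22.089,.389,-.026,-68.413,-14.817],[.17847,-.59842,.22155],[[-.95835,-.28559,-.00067],[-.28559,.95835,.0019],[.0001,.00201,-1]]),
([-30.2,30,17.4,0,-77.5,-2.3],[.5189,-.4871,.2516],[[-.538,-.843,-.001],[-.843,.538,.001],[0,.002,-1]]),
([28.7,24.4,12.5,0,-78.2,20.1],[.6429,.1702,.2815],[[.753,-.658,-.001],[-.658,-.753,0],[-.001,.001,-1]]),
([45.9,24.6,-47.6,93.,-36.5,-63.],[.5423,.3106,.0901],[[.709,-.339,.619],[-.262,-.941,-.215],[.655,-.009,-.755]]),
([39.9,32.,-48.8,113.8,-39.5,-77.6],[.5541,.3143,.0265],[[.688,-.294,.663],[-.21,-.956,-.205],[.694,.002,-.72]])]
AX=dict(sg=None)
def fk(q,par,sg):
    v=np.reshape(par[:15],(5,3)) # after j1(shoulder), j2 upper, forearm, wrist, tool
    s4,s5,s6=sg;r=np.radians(q)
    R1=Ro.from_rotvec([0,0,r[0]]);R2=R1*Ro.from_rotvec([0,r[1],0]);R3=R2*Ro.from_rotvec([0,-r[2],0])
    R4=R3*Ro.from_rotvec([s4*r[3],0,0]);R5=R4*Ro.from_rotvec([0,-s5*r[4],0]);R6=R5*Ro.from_rotvec([s6*r[5],0,0])
    p=R1.apply(v[0])+R2.apply(v[1])+R3.apply(v[2])+R4.apply(v[3])+R6.apply(v[4])
    return R6,p
def fit():
    best=None
    for sg in itertools.product((1,-1),(1,),(1,-1)):
        C=[fk(q,np.zeros(15),sg)[0].inv()*Ro.from_matrix(R) for q,_,R in LOG]
        m=Ro.concatenate(C).mean();e=max((m.inv()*c).magnitude() for c in C)
        if best is None or e<best[0]: best=(e,sg,m)
    e,sg,m=best
    x0=np.array([0,0,.3, 0,0,.45, .45,0,0, 0,-.16,0, .3,0,0])
    f=lambda x:np.concatenate([np.ravel([fk(q,x,sg)[1]-p for q,p,_ in LOG])*1000,(x-x0)*.5])
    s=least_squares(f,x0);return sg,m,s.x,np.degrees(e),np.abs(s.fun[:-15]).max()
def ik(T,q0,sg,m,par,lo,hi):
    Rt=Ro.from_matrix(T[:3,:3])
    def f(q):
        R,p=fk(q,par,sg);return np.concatenate([(p-T[:3,3])*10,((R*m).inv()*Rt).as_rotvec()])
    s=least_squares(f,np.clip(q0,lo+.1,hi-.1),bounds=(lo,hi));return s.x,np.abs(s.fun).max()
LO=np.array([-179.83,-69.29,-61.27,-181.25,-171.15,-177.46]);HI=np.array([179.83,118.12,80.66,117.63,-9.14,177.46])
E
python3 - <<'E'
from kin import *
sg,m,x,e,r=fit();print(sg,m.as_matrix().round(2).tolist(),x.reshape(5,3).round(3).tolist(),e,r)
rng=np.random.default_rng(0)
def sols(name,yaw,tilt,g,n=60):
    out=[]
    for fl in(0,180):
        R=rot(yaw,tilt)@Ro.from_euler('z',fl,degrees=True).as_matrix();T=H(R,np.array(g)+.019*R[:,2])
        for _ in range(n):
            q,c=ik(T,rng.uniform(LO,HI)*[.3,.5,1,1,1,1],sg,m,x,LO,HI)
            if c<2e-3 and not any(np.abs(q-o).max()<2 for o in out): out.append(q)
    print(name);[print('  ',o.round(0)) for o in out]
c,s=np.cos(np.radians(-3.4)),np.sin(np.radians(-3.4));B=lambda a,b,z:[.6546+c*a-s*b,-.008+s*a+c*b,z]
sols('seat',-3.4,44,B(-39,0,.049)); sols('start',-3.4,44,B(-120,0,.055)); sols('pick',-17.1,44,[.5415,.318,.041])
E
```

```text
(-1, 1, -1) [[-0.0, 0.0, 1.0], [-1.0, 0.0, -0.0], [-0.0, -1.0, 0.0]] [[0.005, -0.0, 0.156], [-0.003, -0.0, 0.564], [0.435, -0.0, 0.001], [-0.015, -0.158, 0.001], [0.304, -0.001, 0.001]] 0.08352735734434212 0.17324251523392897
seat
start
pick
   [ 40.  32. -49. 114. -40. -78.]
   [ 40.  32. -49. 114. -40. 102.]
```

```bash
cat >> kin.py <<'E'
sg,m,x,_e,_r=fit()
yb=-3.4;ox,oy=.6546,-.008
def B(a,b,z):
    c,s=np.cos(np.radians(yb)),np.sin(np.radians(yb));return [ox+(c*a-s*b)/1e3,oy+(s*a+c*b)/1e3,z]
rng=np.random.default_rng(0)
def sols(name,yaw,tilt,g,n=40):
    out=[]
    for fl in(0,180):
        R=rot(yaw,tilt)@Ro.from_euler('z',fl,degrees=True).as_matrix();T=H(R,np.array(g)+.019*R[:,2])
        for _ in range(n):
            q,c=ik(T,rng.uniform(LO,HI)*[.3,.5,1,1,1,1],sg,m,x,LO,HI)
            if c<2e-3 and not any(np.abs(q-o).max()<2 for o in out): out.append(q)
    print(name);[print('  ',o.round(0)) for o in out]
E
python3 - <<'E'
from kin import *
for t in(44,40):
    print(t);sols('seat',-3.4,t,B(-39,0,.049)); sols('start',-3.4,t,B(-120,0,.055)); sols('start hi',-3.4,t,B(-120,0,.12));sols('pick',-17.1,t,[.5415,.318,.041])
E
```

```text
44
seat
   [ -16.   27.  -30. -140.  -13. -120.]
   [ -16.   27.  -30. -140.  -13.   59.]
start
   [ -21.   23.  -43. -146.  -22. -109.]
   [ -21.   22.  -43. -146.  -22.   70.]
start hi
pick
   [ 40.  32. -49. 114. -40. -78.]
   [ 40.  32. -49. 114. -40. 102.]
40
seat
start
start hi
pick
   [ 39.  31. -48. 110. -35. -74.]
   [ 40.  31. -48. 110. -35. 107.]
```

```bash
python3 - <<'E'
from kin import *
def T(yaw,t,g): R=rot(yaw,t);return H(R,np.array(g)+.019*R[:,2])
for t in(44,45,46,48):
    q,c=ik(T(-17.1,t,[.5415,.318,.041]),[40,32,-49,114,-40,-78],sg,m,x,LO,HI);print(t,'pick',q.round(1),c.round(4))
    q=[-21,23,-43,-146,-22,-109]
    for a in(-125,-90,-60,-39): 
        q,c=ik(T(-3.4,t,B(a,0,.049)),q,sg,m,x,LO,HI);print('   ',a,q.round(1),c.round(4))
# joint-space transfer
qa,_=ik(T(-17.1,44,[.5415,.318,.041]),[40,32,-49,114,-40,-78],sg,m,x,LO,HI)
qm=np.array([10,15,0,0,-70,-90.]);qb,_=ik(T(-3.4,44,B(-125,0,.055)),[-21,23,-43,-146,-22,-109],sg,m,x,LO,HI)
K=np.array([[X,Y,Z] for X in(-.052,.044) for Y in(-.028,.028) for Z in(0,)]+[[-.038,0,.055]])
Tc=np.linalg.inv(fk(qa,x,sg)[0].as_matrix()@m.as_matrix())
for i in range(0,21):
    f=i/10; q=qa+(qm-qa)*f if f<=1 else qm+(qb-qm)*(f-1)
    R,p=fk(q,x,sg);R=(R*m).as_matrix(); g=p-.019*R[:,2]
    Rc=R@rot(0,44).T; cp=g+(K-[-.039,0,.041])@Rc.T
    print(round(f,1),'g',g.round(3),'z',R[:,2].round(2),'cz',(cp[:,2].min()*1e3).round(),'cx',cp[:,0].max().round(3),'cy',cp[:,1].min().round(3),cp[:,1].max().round(3))
E
```

```text
44 pick [ 39.9  31.9 -48.8 113.9 -39.6 -77.8] 0.0
    -125 [ -21.7   23.6  -44.9 -148.1  -24.3 -106.2] 0.0
    -90 [ -19.5   24.9  -39.5 -146.5  -20.3 -110.1] 0.0
    -60 [ -17.5   26.   -34.4 -143.7  -16.6 -114.9] 0.0
    -39 [ -15.9   26.9  -30.2 -140.1  -13.5 -120.1] 0.0
45 pick [ 40.   32.2 -49.1 114.6 -40.8 -78.7] 0.0
    -125 [ -22.4   24.2  -46.2 -149.7  -27.1 -103.8] 0.0
    -90 [ -20.2   25.4  -40.9 -148.7  -23.2 -107.1] 0.0
    -60 [ -18.4   26.5  -36.2 -147.   -19.7 -110.7] 0.0
    -39 [ -17.2   27.4  -32.5 -145.   -17.  -114. ] 0.0
46 pick [ 40.1  32.5 -49.3 115.3 -42.  -79.6] 0.0
    -125 [ -22.9   24.9  -47.4 -151.   -29.7 -101.8] 0.0
    -90 [ -20.8   25.9  -42.2 -150.5  -25.8 -104.7] 0.0
    -60 [ -19.1   27.   -37.6 -149.3  -22.4 -107.6] 0.0
    -39 [ -18.    27.9  -34.2 -148.   -20.  -110.1] 0.0
48 pick [ 40.5  33.2 -49.7 116.5 -44.5 -81.4] 0.0
    -125 [ -23.9   26.3  -49.5 -153.   -34.9  -98.6] 0.0
    -90 [ -21.7   27.1  -44.4 -153.   -30.9 -101.2] 0.0
    -60 [ -20.1   28.   -40.  -152.5  -27.5 -103.4] 0.0
    -39 [ -19.1   28.8  -36.9 -151.9  -25.2 -105.1] 0.0

[... 1020 characters left out ...]
4] z [ 0.09  0.43 -0.9 ] cz 104.0 cx 0.587 cy -0.007 0.087
1.3 g [0.527 0.054 0.162] z [ 0.18  0.57 -0.8 ] cz 80.0 cx 0.576 cy 0.03 0.137
1.4 g [0.521 0.083 0.142] z [ 0.3   0.65 -0.7 ] cz 72.0 cx 0.572 cy 0.06 0.171
1.5 g [0.525 0.099 0.13 ] z [ 0.45  0.65 -0.61] cz 72.0 cx 0.574 cy 0.081 0.182
1.6 g [0.534 0.102 0.121] z [ 0.6   0.58 -0.56] cz 71.0 cx 0.601 cy 0.078 0.183
1.7 g [0.543 0.09  0.11 ] z [ 0.71  0.45 -0.54] cz 59.0 cx 0.628 cy 0.057 0.166
1.8 g [0.548 0.066 0.096] z [ 0.77  0.28 -0.57] cz 47.0 cx 0.642 cy 0.029 0.13
1.9 g [0.545 0.034 0.077] z [ 0.77  0.11 -0.63] cz 31.0 cx 0.637 cy -0.001 0.079
2.0 g [ 0.53  -0.001  0.055] z [ 0.69 -0.04 -0.72] cz 14.0 cx 0.614 cy -0.033 0.028
```

```bash
cat > path.py <<'E'
from kin import *
TI=46;GH=.042
def T(yaw,t,g): R=rot(yaw,t);return H(R,np.array(g)+.019*R[:,2])
K=np.array([[X,Y,0] for X in(-.052,-.02,.012,.044) for Y in(-.028,0,.028)]+[[-.038,0,.055]])
BD=np.array([[X,Y,-.07] for X in(-.0375,.0375) for Y in(-.095,-.05,0,.05,.095)]) # body bottom in tool (TCP) frame
pin=np.array([.548,.081])
def info(f,q):
    R,p=fk(q,x,sg);R=(R*m).as_matrix();g=p-.019*R[:,2];Rc=R@rot(0,TI).T;cp=g+(K-[-.039,0,GH])@Rc.T;b=p+BD@R.T
    al=np.vstack([cp,b]);lo=al[al[:,2]<.06];d=np.linalg.norm(lo[:,:2]-pin,axis=1).min()*1e3 if len(lo) else 999
    print(f,'q',q.round(0),'g',g.round(3),'z',R[:,2].round(2),'cz',(cp[:,2].min()*1e3).round(),'bz',(b[:,2].min()*1e3).round(),'cx',cp[:,0].max().round(3),'pin',round(d))
    return H(R,p)
E
python3 - <<'E'
from path import *
q=[-23,25,-47,-151,-29,-102]
for a,b,z in((-125,0,.055),(-130,0,.08),(-135,0,.1),(-140,0,.12),(-140,0,.14),(-160,-30,.10),(-180,-50,.12),(-180,-50,.15)):
    q,c=ik(T(-3.4,TI,B(a,b,z)),q,sg,m,x,LO,HI);print(a,b,z,q.round(1),c.round(4))
qm=np.array([10,15,0,0,-70,-90.])
for a,b,z in((-135,0,.1),(-180,-50,.12)):
  qb,c=ik(T(-3.4,TI,B(a,b,z)),[-23,25,-47,-151,-29,-102],sg,m,x,LO,HI)
  if c<.002:
    for i in range(11): info(i/10,qm+(qb-qm)*i/10)
E
```

```text
-125 0 0.055 [ -22.6   23.6  -46.6 -149.7  -27.9 -103.7] 0.0
-130 0 0.08 [ -20.6   18.4  -43.1 -142.1  -20.2 -114. ] 0.0
-135 0 0.1 [ -16.3   14.1  -38.4 -129.9  -12.1 -130.4] 0.0
-140 0 0.12 [ -14.3   11.   -37.5 -125.6   -9.1 -136.6] 0.0237
-140 0 0.14 [ -14.9    8.7  -38.3 -128.6   -9.1 -133.5] 0.0553
-160 -30 0.1 [ -17.3   11.8  -38.2 -116.9  -11.2 -142.9] 0.0
-180 -50 0.12 [ -15.4    7.3  -37.9 -103.5   -9.1 -158.2] 0.028
-180 -50 0.15 [ -14.3    3.6  -37.6  -99.7   -9.1 -163.3] 0.0854
0.0 q [ 10.  15.   0.   0. -70. -90.] g [ 0.596 -0.057  0.31 ] z [ 0.09  0.01 -1.  ] cz 219.0 bz 358.0 cx 0.641 pin 999
0.1 q [  7.  15.  -4. -13. -64. -94.] g [ 0.577 -0.024  0.258] z [ 0.1   0.22 -0.97] cz 163.0 bz 283.0 cx 0.618 pin 999
0.2 q [  5.  15.  -8. -26. -58. -98.] g [0.562 0.009 0.22 ] z [ 0.16  0.39 -0.91] cz 126.0 bz 225.0 cx 0.609 pin 999
0.3 q [   2.   15.  -12.  -39.  -53. -102.] g [0.553 0.039 0.194] z [ 0.25  0.51 -0.82] cz 106.0 bz 180.0 cx 0.604 pin 999
0.4 q [  -1.   15.  -15.  -52.  -47. -106.] g [0.55  0.06  0.177] z [ 0.37  0.57 -0.73] cz 99.0 bz 145.0 cx 0.602 pin 999
0.5 q [  -3.   15.  -19.  -65.  -41. -110.] g [0.552 0.071 0.166] z [ 0.5   0.57 -0.65] cz 99.0 bz 122.0 cx 0.604 pin 999
0.6 q [  -6.   14.  -23.  -78.  -35. -114.] g [0.555 0.071 0.157] z [ 0.63  0.5  -0.59] cz 101.0 bz 109.0 cx 0.627 pin 999
0.7 q [  -8.   14.  -27.  -91.  -29. -118.] g [0.556 0.061 0.147] z [ 0.72  0.39 -0.57] cz 96.0 bz 103.0 cx 0.642 pin 999
0.8 q [ -11.   14.  -31. -104.  -24. -122.] g [0.552 0.043 0.134] z [ 0.78  0.25 -0.58] cz 84.0 bz 103.0 cx 0.645 pin 999
0.9 q [ -14.   14.  -35. -117.  -18. -126.] g [0.54  0.021 0.118] z [ 0.78  0.09 -0.62] cz 71.0 bz 105.0 cx 0.632 pin 999
1.0 q [ -16.   14.  -38. -130.  -12. -130.] g [0.52 0.   0.1 ] z [ 0.72 -0.04 -0.69] cz 58.0 bz 108.0 cx 0.604 pin 55
```

```bash
cat >> path.py <<'E'
ga=np.linspace(-.0375,.0375,4)
BOX=np.array([[X,Y,-Z] for X in ga for Y in np.linspace(-.095,.095,9) for Z in(.07,.1,.13,.16,.2)]+[[X,Y,-Z] for X in(-.01,.01) for Y in(-.025,.025) for Z in(0,.02,.04,.06)])
KK=np.array([[X,Y,Z] for X in np.linspace(-.052,.044,7) for Y in np.linspace(-.028,.028,5) for Z in(0,.02)]+[[-.038,0,.055]])
RC=np.array([.6605,-.0085])
def pts(Tm):
    R,p=Tm[:3,:3],Tm[:3,3];g=p-.019*R[:,2];Rc=R@rot(0,TI).T
    return np.vstack([g+(KK-[-.039,0,GH])@Rc.T,p+BOX@R.T])
def ringd(Tm):
    P=pts(Tm);dr=np.maximum(np.linalg.norm(P[:,:2]-RC,axis=1)-.068,0);dz=np.maximum(np.abs(P[:,2]-.145)-.006,0);return np.hypot(dr,dz).min()*1e3
def pind(Tm):
    P=pts(Tm);dr=np.maximum(np.linalg.norm(P[:,:2]-pin,axis=1)-.005,0);return np.hypot(dr,np.maximum(P[:,2]-.0515,0)).min()*1e3
def tr(q): R,p=fk(q,x,sg);return H((R*m).as_matrix(),p)
def show(qs,n=8):
    for k in range(len(qs)-1):
        for i in range(n+(k==len(qs)-2)):
            q=qs[k]+(qs[k+1]-qs[k])*i/n;A=tr(q);P=pts(A)
            print(k,i,q.round(0),'g',(A[:3,3]-.019*A[:3,2]).round(3),'z',A[:3,2].round(2),'minz',(P[:,2].min()*1e3).round(),'ring',ringd(A).round(),'pin',pind(A).round())
E
python3 - <<'E'
from path import *
S=lambda yaw,g,q0:ik(T(yaw,TI,g),q0,sg,m,x,LO,HI)
qa,c0=S(-17.1,[.5415,.318,.042],[40,32,-49,114,-40,-78])
ql,c1=S(-17.1,[.50,.33,.16],[52,20,-47,82,-39,-56])
qb,c2=S(-3.4,B(-150,-10,.09),[-16,14,-38,-130,-12,-130])
print(c0,c1,c2)
qm=np.array([12,2,-15,0,-65,-85.])
show([qa,ql,qm,qb])
E
```

```text
4.163336342344337e-16 1.3877787807814457e-15 1.2490009027033011e-15
0 0 [ 40.  32. -49. 115. -42. -79.] g [0.542 0.318 0.042] z [ 0.69 -0.21 -0.69] minz 0.0 ring 221.0 pin 160.0
0 1 [ 42.  31. -49. 112. -42. -77.] g [0.539 0.321 0.059] z [ 0.69 -0.22 -0.69] minz 17.0 ring 223.0 pin 170.0
0 2 [ 43.  29. -49. 108. -42. -74.] g [0.536 0.324 0.075] z [ 0.7  -0.22 -0.68] minz 33.0 ring 226.0 pin 181.0
0 3 [ 45.  28. -49. 105. -42. -72.] g [0.532 0.326 0.091] z [ 0.7  -0.22 -0.68] minz 48.0 ring 231.0 pin 192.0
0 4 [ 47.  26. -49. 101. -42. -69.] g [0.527 0.327 0.106] z [ 0.7  -0.22 -0.68] minz 64.0 ring 229.0 pin 197.0
0 5 [ 48.  24. -49.  98. -42. -67.] g [0.522 0.329 0.121] z [ 0.7  -0.22 -0.68] minz 78.0 ring 229.0 pin 198.0
0 6 [ 50.  23. -49.  94. -42. -64.] g [0.515 0.33  0.135] z [ 0.7  -0.22 -0.68] minz 92.0 ring 229.0 pin 200.0
0 7 [ 51.  21. -49.  91. -43. -62.] g [0.508 0.33  0.148] z [ 0.69 -0.22 -0.69] minz 106.0 ring 231.0 pin 203.0
1 0 [ 53.  20. -49.  87. -43. -59.] g [0.5  0.33 0.16] z [ 0.69 -0.21 -0.69] minz 118.0 ring 233.0 pin 205.0
1 1 [ 48.  17. -44.  76. -45. -62.]
[... 1084 characters left out ...]
0 pin 123.0
2 3 [ -0.   7. -25. -50. -47. -99.] g [0.454 0.056 0.175] z [ 0.33  0.56 -0.76] minz 93.0 ring 103.0 pin 103.0
2 4 [  -4.    8.  -29.  -67.  -41. -104.] g [0.466 0.074 0.158] z [ 0.49  0.57 -0.66] minz 89.0 ring 92.0 pin 84.0
2 5 [  -8.   10.  -32.  -84.  -35. -109.] g [0.483 0.075 0.145] z [ 0.64  0.48 -0.6 ] minz 89.0 ring 81.0 pin 63.0
2 6 [ -12.   12.  -35. -100.  -29. -114.] g [0.499 0.057 0.13 ] z [ 0.74  0.33 -0.58] minz 80.0 ring 58.0 pin 38.0
2 7 [ -16.   13.  -39. -117.  -23. -118.] g [0.508 0.027 0.112] z [ 0.77  0.13 -0.62] minz 64.0 ring 36.0 pin 22.0
2 8 [ -21.   15.  -42. -134.  -17. -123.] g [ 0.504 -0.009  0.09 ] z [ 0.72 -0.04 -0.69] minz 48.0 ring 71.0 pin 60.0
```

```bash
python3 -c "
from h import *
graspplan(-17.1,46,[.542,.3183,.042],1)"
```

```text
rows 1 t cm [ 0.176  0.005 -0.055] a rad [0.0001 0.035  0.0008] mm 1.8426428683492901 deg 2.005104511489942
```

>>> {"name": "drive_tool", "arguments": {
  "rows": [
    {"tx": 0.19,"ty": 0,"tz": -0.06,"ax": 0,"ay": 0.035,"az": 0,"claw": 8.7},
    {"tx": 0,"ty": 0,"tz": 0,"ax": 0,"ay": 0,"az": 0,"claw": 8.7},
    {"tx": 0,"ty": 0,"tz": 0,"ax": 0,"ay": 0,"az": 0,"claw": 4},
    {"tx": 0,"ty": 0,"tz": 0,"ax": 0,"ay": 0,"az": 0,"claw": 2.5},
    {"tx": 0,"ty": 0,"tz": 0,"ax": 0,"ay": 0,"az": 0,"claw": 1},
    {"tx": 0,"ty": 0,"tz": 0,"ax": 0,"ay": 0,"az": 0,"claw": 0.5},
    {"tx": 0,"ty": 0,"tz": 0,"ax": 0,"ay": 0,"az": 0,"claw": 0.5},
    {"tx": 0,"ty": 0,"tz": 0,"ax": 0,"ay": 0,"az": 0,"claw": 0.5},
    {"tx": 0,"ty": 0,"tz": 0,"ax": 0,"ay": 0,"az": 0,"claw": 0.5},
    {"tx": 0,"ty": 0,"tz": 0,"ax": 0,"ay": 0,"az": 0,"claw": 0.5}
  ]
}}

```text
time_s: 5.7
tcp_pos: [0.5548, 0.3139, 0.0278]
ee_rot: [[0.665, -0.293, 0.687], [-0.203, -0.956, -0.212], [0.719, 0.002, -0.695]]
wrist_force: [-0.7, -0.1, -0.7]
gripper_width: 0.477
gripper_force: 0.0
```

>>> {"name": "drive_tool", "arguments": {
  "rows": [
    {"tx": 0,"ty": 0,"tz": 0,"ax": 0,"ay": 0,"az": 0,"claw": 0.5},
    {"tx": 0,"ty": 0,"tz": 0,"ax": 0,"ay": 0,"az": 0,"claw": 0.5},
    {"tx": 0,"ty": 0,"tz": 0,"ax": 0,"ay": 0,"az": 0,"claw": 0.5},
    {"tx": 0,"ty": 0,"tz": 0,"ax": 0,"ay": 0,"az": 0,"claw": 0.5}
  ]
}}

```text
time_s: 6.03
tcp_pos: [0.5547, 0.3141, 0.0278]
ee_rot: [[0.665, -0.293, 0.687], [-0.202, -0.956, -0.212], [0.719, 0.002, -0.695]]
wrist_force: [0.4, -0.6, -0.1]
gripper_width: 0.181
gripper_force: 29.9
```

```bash
cat >> path.py <<'E'
def S(yaw,g,q0): return ik(T(yaw,TI,g),q0,sg,m,x,LO,HI)[0]
def rows(poses,reps,A=None):
    "constant twist between successive poses; A = start pose (measured if None)"
    if A is None: s=sense();A=H(s['ee_rot'],s['tcp_pos'])
    for Tm,N in zip(poses,reps):
        E=np.real(fmp(np.linalg.inv(A)@Tm,1/N));w=Ro.from_matrix(E[:3,:3]).as_rotvec()
        print(N,'x t',(E[:3,3]*100).round(2),'a',w.round(3),'mm %.0f deg %.1f'%(np.linalg.norm(E[:3,3])*1e3,np.degrees(np.linalg.norm(w))))
        A=Tm
def qnow(): return sense()['joints']
E
python3 - <<'E'
from path import *
st(); q=qnow(); print(np.abs(tr(q)[:3,3]-sense()['tcp_pos']).max())
ql=S(-17.1,[.50,.33,.16],[52,20,-47,82,-39,-56])
rows([tr(q+(ql-q)*f) for f in(.5,1)],[5,5])
E
```

```text
t 6.03 tcp [0.5547 0.3141 0.0278] grasp [0.5417 0.3181 0.041 ] yaw -17.03 tilt 45.94 j [ 40.1  32.5 -49.2 115.2 -41.9 -79.3] F [ 0.4 -0.6 -0.1] w 15.8 g 29.9
0.0007977447389538109
5 x t [ 0.73 -0.09 -1.13] a [-0.001  0.004 -0.   ] mm 13 deg 0.2
5 x t [ 0.41  0.12 -1.13] a [ 0.001 -0.004  0.001] mm 12 deg 0.2
```

>>> {"name": "drive_tool", "arguments": {
  "rows": [
    {"tx": 0.73,"ty": -0.09,"tz": -1.13,"ax": -0.001,"ay": 0.004,"az": 0,"claw": 0.5},
    {"tx": 0.73,"ty": -0.09,"tz": -1.13,"ax": -0.001,"ay": 0.004,"az": 0,"claw": 0.5},
    {"tx": 0.73,"ty": -0.09,"tz": -1.13,"ax": -0.001,"ay": 0.004,"az": 0,"claw": 0.5},
    {"tx": 0.73,"ty": -0.09,"tz": -1.13,"ax": -0.001,"ay": 0.004,"az": 0,"claw": 0.5},
    {"tx": 0.73,"ty": -0.09,"tz": -1.13,"ax": -0.001,"ay": 0.004,"az": 0,"claw": 0.5},
    {"tx": 0.41,"ty": 0.12,"tz": -1.13,"ax": 0.001,"ay": -0.004,"az": 0.001,"claw": 0.5},
    {"tx": 0.41,"ty": 0.12,"tz": -1.13,"ax": 0.001,"ay": -0.004,"az": 0.001,"claw": 0.5},
    {"tx": 0.41,"ty": 0.12,"tz": -1.13,"ax": 0.001,"ay": -0.004,"az": 0.001,"claw": 0.5},
    {"tx": 0.41,"ty": 0.12,"tz": -1.13,"ax": 0.001,"ay": -0.004,"az": 0.001,"claw": 0.5},
    {"tx": 0.41,"ty": 0.12,"tz": -1.13,"ax": 0.001,"ay": -0.004,"az": 0.001,"claw": 0.5}
  ]
}}

```text
time_s: 6.87
tcp_pos: [0.5127, 0.325, 0.1464]
ee_rot: [[0.665, -0.296, 0.685], [-0.207, -0.955, -0.212], [0.717, -0.001, -0.697]]
wrist_force: [-0.4, 0.4, -1.8]
gripper_width: 0.183
gripper_force: 29.9
```

```bash
python3 - <<'E'
from path import *
st(); q=qnow()
qm=np.array([12,2,-15,0,-65,-85.])
rows([tr(q+(qm-q)*f) for f in(.25,.5,.75,1)],[5,5,5,5])
E
```

```text
t 6.87 tcp [0.5127 0.325  0.1464] grasp [0.4996 0.3291 0.1596] yaw -17.23 tilt 45.83 j [ 53.1  19.6 -48.7  87.2 -42.5 -59.1] F [-0.4  0.4 -1.8] w 15.9 g 29.9
5 x t [3.25 1.73 0.9 ] a [-0.05   0.002  0.132] mm 38 deg 8.1
5 x t [2.79 0.76 0.62] a [-0.05  -0.006  0.127] mm 30 deg 7.8
5 x t [1.88 0.15 0.09] a [-0.052 -0.017  0.117] mm 19 deg 7.4
5 x t [ 0.81  0.17 -0.55] a [-0.057 -0.027  0.101] mm 10 deg 6.8
```

```bash
python3 - <<'E'
from path import *
q=qnow()
qm=np.array([12,2,-15,0,-65,-85.])
rows([tr(q+(qm-q)*f) for f in(1/3,2/3,1)],[10,10,10])
qb=S(-3.4,B(-150,-10,.09),[-16,14,-38,-130,-12,-130])
print(qb.round(1));rows([tr(qm+(qb-qm)*f) for f in(.25,.5,.75,1)],[10]*4,tr(qm))
E
```

```text
10 x t [2.18 0.98 0.59] a [-0.033  0.001  0.088] mm 25 deg 5.4
10 x t [1.6  0.21 0.25] a [-0.033 -0.008  0.082] mm 16 deg 5.1
10 x t [ 0.65  0.06 -0.31] a [-0.037 -0.017  0.069] mm 7 deg 4.6
[ -20.5   15.   -42.2 -133.6  -17.  -123. ]
10 x t [0.48 0.66 1.25] a [-0.045 -0.007  0.064] mm 15 deg 4.5
10 x t [0.15 0.16 0.68] a [-0.036 -0.013  0.077] mm 7 deg 4.9
10 x t [-0.38  0.2   0.29] a [-0.032 -0.02   0.083] mm 5 deg 5.2
10 x t [-0.62  0.6   0.18] a [-0.032 -0.024  0.085] mm 9 deg 5.4
```

>>> {"name": "drive_tool", "arguments": {
  "rows": [
    {"tx": 2.18,"ty": 0.98,"tz": 0.59,"ax": -0.033,"ay": 0.001,"az": 0.088,"claw": 0.5},
    {"tx": 2.18,"ty": 0.98,"tz": 0.59,"ax": -0.033,"ay": 0.001,"az": 0.088,"claw": 0.5},
    {"tx": 2.18,"ty": 0.98,"tz": 0.59,"ax": -0.033,"ay": 0.001,"az": 0.088,"claw": 0.5},
    {"tx": 2.18,"ty": 0.98,"tz": 0.59,"ax": -0.033,"ay": 0.001,"az": 0.088,"claw": 0.5},
    {"tx": 2.18,"ty": 0.98,"tz": 0.59,"ax": -0.033,"ay": 0.001,"az": 0.088,"claw": 0.5},
    {"tx": 2.18,"ty": 0.98,"tz": 0.59,"ax": -0.033,"ay": 0.001,"az": 0.088,"claw": 0.5},
    {"tx": 2.18,"ty": 0.98,"tz": 0.59,"ax": -0.033,"ay": 0.001,"az": 0.088,"claw": 0.5},
    {"tx": 2.18,"ty": 0.98,"tz": 0.59,"ax": -0.033,"ay": 0.001,"az": 0.088,"claw": 0.5},
    {"tx": 2.18,"ty": 0.98,"tz": 0.59,"ax": -0.033,"ay": 0.001,"az": 0.088,"claw": 0.5},
    {"tx": 2.18,"ty": 0.98,"tz": 0.59,"ax": -0.033,"ay": 0.001,"az": 0.088,"claw": 0.5}
  ]
}}

```text
time_s: 7.7
tcp_pos: [0.5891, 0.1172, 0.234]
ee_rot: [[0.1, -0.871, 0.48], [-0.825, -0.343, -0.45], [0.557, -0.351, -0.753]]
wrist_force: [0.2, 0.5, -1.6]
gripper_width: 0.178
gripper_force: 29.9
```

>>> {"name": "drive_tool", "arguments": {
  "rows": [
    {"tx": 1.6,"ty": 0.21,"tz": 0.25,"ax": -0.033,"ay": -0.008,"az": 0.082,"claw": 0.5},
    {"tx": 1.6,"ty": 0.21,"tz": 0.25,"ax": -0.033,"ay": -0.008,"az": 0.082,"claw": 0.5},
    {"tx": 1.6,"ty": 0.21,"tz": 0.25,"ax": -0.033,"ay": -0.008,"az": 0.082,"claw": 0.5},
    {"tx": 1.6,"ty": 0.21,"tz": 0.25,"ax": -0.033,"ay": -0.008,"az": 0.082,"claw": 0.5},
    {"tx": 1.6,"ty": 0.21,"tz": 0.25,"ax": -0.033,"ay": -0.008,"az": 0.082,"claw": 0.5},
    {"tx": 1.6,"ty": 0.21,"tz": 0.25,"ax": -0.033,"ay": -0.008,"az": 0.082,"claw": 0.5},
    {"tx": 1.6,"ty": 0.21,"tz": 0.25,"ax": -0.033,"ay": -0.008,"az": 0.082,"claw": 0.5},
    {"tx": 1.6,"ty": 0.21,"tz": 0.25,"ax": -0.033,"ay": -0.008,"az": 0.082,"claw": 0.5},
    {"tx": 1.6,"ty": 0.21,"tz": 0.25,"ax": -0.033,"ay": -0.008,"az": 0.082,"claw": 0.5},
    {"tx": 1.6,"ty": 0.21,"tz": 0.25,"ax": -0.033,"ay": -0.008,"az": 0.082,"claw": 0.5}
  ]
}}

```text
time_s: 8.53
tcp_pos: [0.5445, -0.0309, 0.2665]
ee_rot: [[-0.594, -0.776, 0.21], [-0.787, 0.507, -0.352], [0.167, -0.374, -0.912]]
wrist_force: [0.6, -0.5, -1.8]
gripper_width: 0.18
gripper_force: 29.9
```

```bash
python3 - <<'E'
from path import *
st();q=qnow()
qm=np.array([12,2,-15,0,-65,-85.])
rows([tr(qm)],[10])
E
```

```text
t 8.53 tcp [ 0.5445 -0.0309  0.2665] grasp [ 0.5405 -0.0242  0.2838] yaw -123.15 tilt 24.17 j [ 25.8   7.5 -26.9  29.1 -56.9 -77.4] F [ 0.6 -0.5 -1.8] w 15.7 g 29.9
10 x t [ 0.64  0.04 -0.32] a [-0.037 -0.017  0.068] mm 7 deg 4.5
```

>>> {"name": "drive_tool", "arguments": {
  "rows": [
    {"tx": 0.64,"ty": 0.04,"tz": -0.32,"ax": -0.037,"ay": -0.017,"az": 0.068,"claw": 0.5},
    {"tx": 0.64,"ty": 0.04,"tz": -0.32,"ax": -0.037,"ay": -0.017,"az": 0.068,"claw": 0.5},
    {"tx": 0.64,"ty": 0.04,"tz": -0.32,"ax": -0.037,"ay": -0.017,"az": 0.068,"claw": 0.5},
    {"tx": 0.64,"ty": 0.04,"tz": -0.32,"ax": -0.037,"ay": -0.017,"az": 0.068,"claw": 0.5},
    {"tx": 0.64,"ty": 0.04,"tz": -0.32,"ax": -0.037,"ay": -0.017,"az": 0.068,"claw": 0.5},
    {"tx": 0.64,"ty": 0.04,"tz": -0.32,"ax": -0.037,"ay": -0.017,"az": 0.068,"claw": 0.5},
    {"tx": 0.64,"ty": 0.04,"tz": -0.32,"ax": -0.037,"ay": -0.017,"az": 0.068,"claw": 0.5},
    {"tx": 0.64,"ty": 0.04,"tz": -0.32,"ax": -0.037,"ay": -0.017,"az": 0.068,"claw": 0.5},
    {"tx": 0.64,"ty": 0.04,"tz": -0.32,"ax": -0.037,"ay": -0.017,"az": 0.068,"claw": 0.5},
    {"tx": 0.64,"ty": 0.04,"tz": -0.32,"ax": -0.037,"ay": -0.017,"az": 0.068,"claw": 0.5}
  ]
}}

```text
time_s: 9.37
tcp_pos: [0.4873, -0.0593, 0.297]
ee_rot: [[-0.946, -0.293, 0.139], [-0.291, 0.956, 0.032], [-0.142, -0.01, -0.99]]
wrist_force: [0.2, -0.3, -3.1]
gripper_width: 0.178
gripper_force: 29.9
```

>>> {"name": "drive_tool", "arguments": {
  "rows": [
    {"tx": 0.48,"ty": 0.66,"tz": 1.25,"ax": -0.045,"ay": -0.007,"az": 0.064,"claw": 0.5},
    {"tx": 0.48,"ty": 0.66,"tz": 1.25,"ax": -0.045,"ay": -0.007,"az": 0.064,"claw": 0.5},
    {"tx": 0.48,"ty": 0.66,"tz": 1.25,"ax": -0.045,"ay": -0.007,"az": 0.064,"claw": 0.5},
    {"tx": 0.48,"ty": 0.66,"tz": 1.25,"ax": -0.045,"ay": -0.007,"az": 0.064,"claw": 0.5},
    {"tx": 0.48,"ty": 0.66,"tz": 1.25,"ax": -0.045,"ay": -0.007,"az": 0.064,"claw": 0.5},
    {"tx": 0.48,"ty": 0.66,"tz": 1.25,"ax": -0.045,"ay": -0.007,"az": 0.064,"claw": 0.5},
    {"tx": 0.48,"ty": 0.66,"tz": 1.25,"ax": -0.045,"ay": -0.007,"az": 0.064,"claw": 0.5},
    {"tx": 0.48,"ty": 0.66,"tz": 1.25,"ax": -0.045,"ay": -0.007,"az": 0.064,"claw": 0.5},
    {"tx": 0.48,"ty": 0.66,"tz": 1.25,"ax": -0.045,"ay": -0.007,"az": 0.064,"claw": 0.5},
    {"tx": 0.48,"ty": 0.66,"tz": 1.25,"ax": -0.045,"ay": -0.007,"az": 0.064,"claw": 0.5}
  ]
}}

```text
time_s: 10.2
tcp_pos: [0.4561, 0.0316, 0.186]
ee_rot: [[-0.943, 0.264, 0.201], [0.329, 0.828, 0.454], [-0.047, 0.494, -0.868]]
wrist_force: [-0.7, -0.3, -2.2]
gripper_width: 0.183
gripper_force: 29.9
```

```bash
python3 - <<'E'
from path import *
st();q=qnow()
qb=S(-3.4,B(-150,-10,.09),[-16,14,-38,-130,-12,-130])
Q=[q+(qb-q)*f for f in(1/3,2/3,1)];rows([tr(a) for a in Q],[10]*3)
E
```

```text
t 10.2 tcp [0.4561 0.0316 0.186 ] grasp [0.4523 0.023  0.2025] yaw 162.31 tilt 29.75 j [  3.8   5.2 -22.  -33.4 -53.  -94.1] F [-0.7 -0.3 -2.2] w 15.9 g 29.9
10 x t [0.15 0.15 0.67] a [-0.036 -0.013  0.077] mm 7 deg 4.9
10 x t [-0.38  0.2   0.29] a [-0.032 -0.02   0.083] mm 5 deg 5.2
10 x t [-0.61  0.6   0.19] a [-0.032 -0.024  0.085] mm 9 deg 5.4
```

>>> {"name": "drive_tool", "arguments": {
  "rows": [
    {"tx": 0.15,"ty": 0.15,"tz": 0.67,"ax": -0.036,"ay": -0.013,"az": 0.077,"claw": 0.5},
    {"tx": 0.15,"ty": 0.15,"tz": 0.67,"ax": -0.036,"ay": -0.013,"az": 0.077,"claw": 0.5},
    {"tx": 0.15,"ty": 0.15,"tz": 0.67,"ax": -0.036,"ay": -0.013,"az": 0.077,"claw": 0.5},
    {"tx": 0.15,"ty": 0.15,"tz": 0.67,"ax": -0.036,"ay": -0.013,"az": 0.077,"claw": 0.5},
    {"tx": 0.15,"ty": 0.15,"tz": 0.67,"ax": -0.036,"ay": -0.013,"az": 0.077,"claw": 0.5},
    {"tx": 0.15,"ty": 0.15,"tz": 0.67,"ax": -0.036,"ay": -0.013,"az": 0.077,"claw": 0.5},
    {"tx": 0.15,"ty": 0.15,"tz": 0.67,"ax": -0.036,"ay": -0.013,"az": 0.077,"claw": 0.5},
    {"tx": 0.15,"ty": 0.15,"tz": 0.67,"ax": -0.036,"ay": -0.013,"az": 0.077,"claw": 0.5},
    {"tx": 0.15,"ty": 0.15,"tz": 0.67,"ax": -0.036,"ay": -0.013,"az": 0.077,"claw": 0.5},
    {"tx": 0.15,"ty": 0.15,"tz": 0.67,"ax": -0.036,"ay": -0.013,"az": 0.077,"claw": 0.5}
  ]
}}

```text
time_s: 11.03
tcp_pos: [0.4741, 0.0839, 0.1448]
ee_rot: [[-0.491, 0.72, 0.49], [0.808, 0.166, 0.565], [0.326, 0.673, -0.664]]
wrist_force: [-0.2, -0.2, -1.6]
gripper_width: 0.182
gripper_force: 29.9
```

>>> {"name": "drive_tool", "arguments": {
  "rows": [
    {"tx": -0.38,"ty": 0.2,"tz": 0.29,"ax": -0.032,"ay": -0.02,"az": 0.083,"claw": 0.5},
    {"tx": -0.38,"ty": 0.2,"tz": 0.29,"ax": -0.032,"ay": -0.02,"az": 0.083,"claw": 0.5},
    {"tx": -0.38,"ty": 0.2,"tz": 0.29,"ax": -0.032,"ay": -0.02,"az": 0.083,"claw": 0.5},
    {"tx": -0.38,"ty": 0.2,"tz": 0.29,"ax": -0.032,"ay": -0.02,"az": 0.083,"claw": 0.5},
    {"tx": -0.38,"ty": 0.2,"tz": 0.29,"ax": -0.032,"ay": -0.02,"az": 0.083,"claw": 0.5},
    {"tx": -0.38,"ty": 0.2,"tz": 0.29,"ax": -0.032,"ay": -0.02,"az": 0.083,"claw": 0.5},
    {"tx": -0.38,"ty": 0.2,"tz": 0.29,"ax": -0.032,"ay": -0.02,"az": 0.083,"claw": 0.5},
    {"tx": -0.38,"ty": 0.2,"tz": 0.29,"ax": -0.032,"ay": -0.02,"az": 0.083,"claw": 0.5},
    {"tx": -0.38,"ty": 0.2,"tz": 0.29,"ax": -0.032,"ay": -0.02,"az": 0.083,"claw": 0.5},
    {"tx": -0.38,"ty": 0.2,"tz": 0.29,"ax": -0.032,"ay": -0.02,"az": 0.083,"claw": 0.5}
  ]
}}

```text
time_s: 11.87
tcp_pos: [0.513, 0.062, 0.1198]
ee_rot: [[0.241, 0.619, 0.748], [0.686, -0.653, 0.32], [0.686, 0.436, -0.582]]
wrist_force: [-0.9, 0.3, -2.5]
gripper_width: 0.181
gripper_force: 29.9
```

```bash
python3 - <<'E'
from path import *
st();q=qnow()
qb=S(-3.4,B(-150,-10,.09),[-16,14,-38,-130,-12,-130])
rows([tr(q+(qb-q)*f) for f in(.5,1)],[5]*2)
E
```

```text
t 11.87 tcp [0.513  0.062  0.1198] grasp [0.4988 0.0559 0.1309] yaw 43.46 tilt 54.4 j [ -12.8   11.5  -35.6 -100.1  -29.  -113.2] F [-0.9  0.3 -2.5] w 15.7 g 29.9
5 x t [-0.6   0.5   0.19] a [-0.031 -0.024  0.085] mm 8 deg 5.4
5 x t [-0.58  0.67  0.21] a [-0.031 -0.025  0.086] mm 9 deg 5.4
```

>>> {"name": "drive_tool", "arguments": {
  "rows": [
    {"tx": -0.6,"ty": 0.5,"tz": 0.19,"ax": -0.031,"ay": -0.024,"az": 0.085,"claw": 0.5},
    {"tx": -0.6,"ty": 0.5,"tz": 0.19,"ax": -0.031,"ay": -0.024,"az": 0.085,"claw": 0.5},
    {"tx": -0.6,"ty": 0.5,"tz": 0.19,"ax": -0.031,"ay": -0.024,"az": 0.085,"claw": 0.5},
    {"tx": -0.6,"ty": 0.5,"tz": 0.19,"ax": -0.031,"ay": -0.024,"az": 0.085,"claw": 0.5},
    {"tx": -0.6,"ty": 0.5,"tz": 0.19,"ax": -0.031,"ay": -0.024,"az": 0.085,"claw": 0.5},
    {"tx": -0.58,"ty": 0.67,"tz": 0.21,"ax": -0.031,"ay": -0.025,"az": 0.086,"claw": 0.5},
    {"tx": -0.58,"ty": 0.67,"tz": 0.21,"ax": -0.031,"ay": -0.025,"az": 0.086,"claw": 0.5},
    {"tx": -0.58,"ty": 0.67,"tz": 0.21,"ax": -0.031,"ay": -0.025,"az": 0.086,"claw": 0.5},
    {"tx": -0.58,"ty": 0.67,"tz": 0.21,"ax": -0.031,"ay": -0.025,"az": 0.086,"claw": 0.5},
    {"tx": -0.58,"ty": 0.67,"tz": 0.21,"ax": -0.031,"ay": -0.025,"az": 0.086,"claw": 0.5}
  ]
}}

```text
time_s: 12.7
tcp_pos: [0.5183, -0.0102, 0.0772]
ee_rot: [[0.694, -0.058, 0.717], [-0.041, -0.998, -0.042], [0.719, -0.0, -0.695]]
wrist_force: [-0.4, 0.3, -1.7]
gripper_width: 0.18
gripper_force: 29.9
```

```bash
python3 - <<'E'
from path import *
st();q=qnow()
p,d=capture('scene'); a=crop(p,210,150,110,120,5); np.savez('s3.npz',p=p,d=d)
cv2.imwrite('pics/b1.png',a)
rows([T(-3.4,TI,B(-120,0,.053))],[6])
E
```

```text
t 12.7 tcp [ 0.5183 -0.0102  0.0772] grasp [ 0.5046 -0.0094  0.0904] yaw -3.33 tilt 45.94 j [ -20.    14.6  -41.2 -130.9  -15.9 -126.3] F [-0.4  0.3 -1.7] w 15.7 g 29.9
6 x t [-0.09 -0.18  0.79] a [ 0.     0.001 -0.001] mm 8 deg 0.0
```

View pics/b1.png

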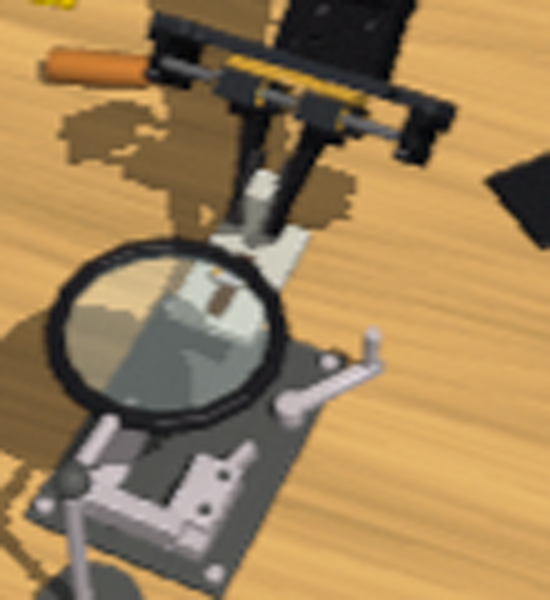

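In b1 the carrier is held level, nose toward the mouth, with its fin at (262,190). The latch arm, pin at (372,345), is untouched. Lowering in front of the mouth.

>>> {"name": "drive_tool", "arguments": {
  "rows": [
    {"tx": -0.09,"ty": -0.18,"tz": 0.79,"ax": 0,"ay": 0.001,"az": -0.001,"claw": 0.5},
    {"tx": -0.09,"ty": -0.18,"tz": 0.79,"ax": 0,"ay": 0,"az": 0,"claw": 0.5},
    {"tx": -0.09,"ty": -0.18,"tz": 0.79,"ax": 0,"ay": 0,"az": 0,"claw": 0.5},
    {"tx": -0.09,"ty": -0.18,"tz": 0.79,"ax": 0,"ay": 0,"az": 0,"claw": 0.5},
    {"tx": -0.09,"ty": -0.18,"tz": 0.79,"ax": 0,"ay": 0,"az": 0,"claw": 0.5},
    {"tx": -0.09,"ty": -0.18,"tz": 0.79,"ax": 0,"ay": 0,"az": 0,"claw": 0.5},
    {"tx": 0,"ty": 0,"tz": 0,"ax": 0,"ay": 0,"az": 0,"claw": 0.5},
    {"tx": 0,"ty": 0,"tz": 0,"ax": 0,"ay": 0,"az": 0,"claw": 0.5}
  ]
}}

```text
time_s: 13.42
tcp_pos: [0.5495, -0.0004, 0.0406]
ee_rot: [[0.693, -0.052, 0.719], [-0.035, -0.999, -0.039], [0.72, 0.002, -0.694]]
wrist_force: [-0.9, 0.1, -1.3]
gripper_width: 0.18
gripper_force: 29.9
```

```bash
python3 - <<'E'
from path import *
st();q=qnow()
C=np.array(B(-120,0,.053));print(C)
# look at carrier height in scene depth
p,d=capture('scene');np.savez('s4.npz',p=p,d=d);P=cloud('scene',d)
c,s=np.cos(np.radians(yb)),np.sin(np.radians(yb));L=(P-[ox,oy,0])@np.array([[c,-s,0],[s,c,0],[0,0,1]])*1e3
M=(d>0)
for nm,(a0,a1,b0,b1) in dict(rear=(-128,-100,12,26),rearR=(-128,-100,-26,-12),mid=(-85,-60,14,26),plate=(-95,-70,35,60)).items():
    k=M&(L[...,0]>a0)&(L[...,0]<a1)&(L[...,1]>b0)&(L[...,1]<b1)&(L[...,2]<30);z=L[...,2][k];print(nm,k.sum(),np.percentile(z,[10,50,90]).round(1) if len(z) else '')
rows([T(-3.4,TI,B(-120,0,.051)),T(-3.4,TI,B(-120,0,.049))],[1,2])
E
```

```text
t 13.42 tcp [ 5.495e-01 -4.000e-04  4.060e-02] grasp [5.358e-01 3.000e-04 5.380e-02] yaw -2.99 tilt 46.06 j [ -22.4   23.8  -45.4 -148.5  -27.2 -104.8] F [-0.9  0.1 -1.3] w 15.6 g 29.9
[ 0.53481122 -0.00088324  0.053     ]
rear 10 [18.7 23.6 24.3]
rearR 0 
mid 0 
plate 30 [ 6.7  9.6 20.5]
1 x t [-0.33  0.12  0.15] a [-0.004 -0.002  0.007] mm 4 deg 0.4
2 x t [-0.07 -0.    0.07] a [-0.  0.  0.] mm 1 deg 0.0
```

>>> {"name": "drive_tool", "arguments": {
  "rows": [
    {"tx": -0.33,"ty": 0.12,"tz": 0.15,"ax": -0.004,"ay": -0.002,"az": 0.007,"claw": 0.5},
    {"tx": 0,"ty": 0,"tz": 0,"ax": 0,"ay": 0,"az": 0,"claw": 0.5},
    {"tx": -0.07,"ty": 0,"tz": 0.07,"ax": 0,"ay": 0,"az": 0,"claw": 0.5},
    {"tx": 0,"ty": 0,"tz": 0,"ax": 0,"ay": 0,"az": 0,"claw": 0.5}
  ]
}}

```text
time_s: 13.8
tcp_pos: [0.5488, -0.0019, 0.037]
ee_rot: [[0.693, -0.061, 0.719], [-0.043, -0.998, -0.044], [0.72, -0.0, -0.694]]
wrist_force: [-0.1, 0.3, -2.3]
gripper_width: 0.176
gripper_force: 29.9
```

```bash
python3 - <<'E'
from path import *
st()
rows([T(-3.4,TI,B(-120,0,.049)),T(-3.4,TI,B(-75,0,.049))],[1,10])
E
```

```text
t 13.8 tcp [ 0.5488 -0.0019  0.037 ] grasp [ 0.5351 -0.0011  0.0502] yaw -3.51 tilt 46.06 j [ -22.9   24.6  -46.2 -149.9  -28.5 -103.3] F [-0.1  0.3 -2.3] w 15.3 g 29.9
1 x t [-0.11 -0.02  0.06] a [ 0.001 -0.001 -0.001] mm 1 deg 0.1
10 x t [0.31 0.   0.32] a [0. 0. 0.] mm 5 deg 0.0
```

>>> {"name": "drive_tool", "arguments": {
  "rows": [
    {"tx": -0.07,"ty": -0.02,"tz": 0.06,"ax": 0.001,"ay": -0.001,"az": -0.001,"claw": 0.5},
    {"tx": 0,"ty": 0,"tz": 0,"ax": 0,"ay": 0,"az": 0,"claw": 0.5},
    {"tx": 0.31,"ty": 0,"tz": 0.32,"ax": 0,"ay": 0,"az": 0,"claw": 0.5},
    {"tx": 0.31,"ty": 0,"tz": 0.32,"ax": 0,"ay": 0,"az": 0,"claw": 0.5},
    {"tx": 0.31,"ty": 0,"tz": 0.32,"ax": 0,"ay": 0,"az": 0,"claw": 0.5},
    {"tx": 0.31,"ty": 0,"tz": 0.32,"ax": 0,"ay": 0,"az": 0,"claw": 0.5},
    {"tx": 0.31,"ty": 0,"tz": 0.32,"ax": 0,"ay": 0,"az": 0,"claw": 0.5},
    {"tx": 0.31,"ty": 0,"tz": 0.32,"ax": 0,"ay": 0,"az": 0,"claw": 0.5},
    {"tx": 0,"ty": 0,"tz": 0,"ax": 0,"ay": 0,"az": 0,"claw": 0.5}
  ]
}}

```text
time_s: 14.55
tcp_pos: [0.577, -0.0035, 0.0365]
ee_rot: [[0.692, -0.06, 0.719], [-0.041, -0.998, -0.043], [0.721, -0.0, -0.693]]
wrist_force: [0.1, -0.2, -1.6]
gripper_width: 0.179
gripper_force: 29.9
```

```bash
python3 - <<'E'
from path import *
st()
for a in(-90,-60,-39): print(B(a,0,.049))
rows([T(-3.4,TI,B(-85,0,.049)),T(-3.4,TI,B(-60,0,.049))],[2,6])
E
```

```text
t 14.55 tcp [ 0.577  -0.0035  0.0365] grasp [ 0.5634 -0.0027  0.0497] yaw -3.42 tilt 46.1 j [ -21.1   25.6  -42.1 -149.4  -25.6 -105.6] F [ 0.1 -0.2 -1.6] w 15.6 g 29.9
[np.float64(0.5647584154868611), np.float64(-0.0026624263781634544), 0.049]
[np.float64(0.594705610324574), np.float64(-0.004441617585442302), 0.049]
[np.float64(0.6156686467109731), np.float64(-0.0056870514305374965), 0.049]
2 x t [ 0.19 -0.    0.25] a [ 0.    -0.001 -0.   ] mm 3 deg 0.1
6 x t [ 0.29 -0.    0.3 ] a [0. 0. 0.] mm 4 deg 0.0
```

>>> {"name": "drive_tool", "arguments": {
  "rows": [
    {"tx": 0.19,"ty": 0,"tz": 0.25,"ax": 0,"ay": -0.001,"az": 0,"claw": 0.5},
    {"tx": 0.19,"ty": 0,"tz": 0.25,"ax": 0,"ay": -0.001,"az": 0,"claw": 0.5},
    {"tx": 0.29,"ty": 0,"tz": 0.3,"ax": 0,"ay": 0,"az": 0,"claw": 0.5},
    {"tx": 0.29,"ty": 0,"tz": 0.3,"ax": 0,"ay": 0,"az": 0,"claw": 0.5},
    {"tx": 0.29,"ty": 0,"tz": 0.3,"ax": 0,"ay": 0,"az": 0,"claw": 0.5},
    {"tx": 0,"ty": 0,"tz": 0,"ax": 0,"ay": 0,"az": 0,"claw": 0.5}
  ]
}}

```text
time_s: 15.05
tcp_pos: [0.5957, -0.0047, 0.0358]
ee_rot: [[0.694, -0.06, 0.718], [-0.042, -0.998, -0.043], [0.719, -0.0, -0.695]]
wrist_force: [0.9, -0.8, -0.6]
gripper_width: 0.181
gripper_force: 29.9
```

```bash
python3 - <<'E'
from path import *
st();print(sense()['moment'].round(2))
rows([T(-3.4,TI,B(-60,0,.0488)),T(-3.4,TI,B(-42,0,.0488))],[4,6])
E
```

```text
t 15.05 tcp [ 0.5957 -0.0047  0.0358] grasp [ 0.5821 -0.0039  0.049 ] yaw -3.44 tilt 45.98 j [ -20.    26.3  -39.2 -148.8  -23.3 -107.4] F [ 0.9 -0.8 -0.6] w 15.8 g 29.9
[-0.04  1.61 -0.04]
4 x t [ 0.22 -0.01  0.23] a [ 0.  0. -0.] mm 3 deg 0.0
6 x t [0.21 0.   0.22] a [0. 0. 0.] mm 3 deg 0.0
```

>>> {"name": "drive_tool", "arguments": {
  "rows": [
    {"tx": 0.22,"ty": 0,"tz": 0.23,"ax": 0,"ay": 0,"az": 0,"claw": 0.5},
    {"tx": 0.22,"ty": 0,"tz": 0.23,"ax": 0,"ay": 0,"az": 0,"claw": 0.5},
    {"tx": 0.22,"ty": 0,"tz": 0.23,"ax": 0,"ay": 0,"az": 0,"claw": 0.5},
    {"tx": 0.22,"ty": 0,"tz": 0.23,"ax": 0,"ay": 0,"az": 0,"claw": 0.5},
    {"tx": 0.21,"ty": 0,"tz": 0.22,"ax": 0,"ay": 0,"az": 0,"claw": 0.5},
    {"tx": 0.21,"ty": 0,"tz": 0.22,"ax": 0,"ay": 0,"az": 0,"claw": 0.5},
    {"tx": 0,"ty": 0,"tz": 0,"ax": 0,"ay": 0,"az": 0,"claw": 0.5}
  ]
}}

```text
time_s: 15.63
tcp_pos: [0.6141, -0.0056, 0.0358]
ee_rot: [[0.694, -0.06, 0.718], [-0.042, -0.998, -0.043], [0.719, -0.0, -0.695]]
wrist_force: [0.5, 0.9, 0.1]
gripper_width: 0.181
gripper_force: 29.9
```

```bash
python3 - <<'E'
from path import *
st();print(sense()['moment'].round(2))
rows([T(-3.4,TI,B(-39,0,.0488))],[6])
E
```

```text
t 15.63 tcp [ 0.6141 -0.0056  0.0358] grasp [ 0.6004 -0.0048  0.049 ] yaw -3.42 tilt 45.99 j [ -19.    27.   -36.3 -147.8  -21.3 -109.5] F [0.5 0.9 0.1] w 15.8 g 29.9
[-0.05  1.29  0.02]
6 x t [ 0.17 -0.    0.19] a [ 0.  0. -0.] mm 3 deg 0.0
```

>>> {"name": "drive_tool", "arguments": {
  "rows": [
    {"tx": 0.18,"ty": 0,"tz": 0.18,"ax": 0,"ay": 0,"az": 0,"claw": 0.5},
    {"tx": 0.18,"ty": 0,"tz": 0.18,"ax": 0,"ay": 0,"az": 0,"claw": 0.5},
    {"tx": 0.18,"ty": 0,"tz": 0.18,"ax": 0,"ay": 0,"az": 0,"claw": 0.5},
    {"tx": 0.18,"ty": 0,"tz": 0.18,"ax": 0,"ay": 0,"az": 0,"claw": 0.5},
    {"tx": 0.14,"ty": 0,"tz": 0.15,"ax": 0,"ay": 0,"az": 0,"claw": 0.5},
    {"tx": 0,"ty": 0,"tz": 0,"ax": 0,"ay": 0,"az": 0,"claw": 0.5}
  ]
}}

```text
time_s: 16.13
tcp_pos: [0.6258, -0.0062, 0.0358]
ee_rot: [[0.694, -0.06, 0.718], [-0.042, -0.998, -0.043], [0.719, -0.0, -0.695]]
wrist_force: [-0.5, 0.1, 2.3]
gripper_width: 0.186
gripper_force: 29.9
```

>>> {"name": "drive_tool", "arguments": {
  "rows": [
    {"tx": 0.1,"ty": 0,"tz": 0.1,"ax": 0,"ay": 0,"az": 0,"claw": 0.5},
    {"tx": 0.1,"ty": 0,"tz": 0.1,"ax": 0,"ay": 0,"az": 0,"claw": 0.5},
    {"tx": 0,"ty": 0,"tz": 0,"ax": 0,"ay": 0,"az": 0,"claw": 0.5}
  ]
}}

```text
time_s: 16.38
tcp_pos: [0.6283, -0.0064, 0.0358]
ee_rot: [[0.694, -0.06, 0.717], [-0.042, -0.998, -0.043], [0.719, -0.0, -0.695]]
wrist_force: [-2.4, 0.3, 4.9]
gripper_width: 0.181
gripper_force: 29.9
```

```bash
python3 - <<'E'
from path import *
st();print(sense()['moment'].round(2))
rows([T(-3.4,TI,B(-39,0,.0488))],[1])
E
```

```text
t 16.38 tcp [ 0.6283 -0.0064  0.0358] grasp [ 0.6147 -0.0056  0.049 ] yaw -3.41 tilt 45.95 j [ -18.1   27.6  -33.9 -146.6  -19.4 -111.5] F [-2.4  0.3  4.9] w 15.8 g 29.9
[-0.11  1.19  0.  ]
1 x t [0.06 0.   0.08] a [-0.     0.001 -0.   ] mm 1 deg 0.1
```

>>> {"name": "drive_tool", "arguments": {
  "rows": [
    {"tx": 0.07,"ty": 0,"tz": 0.07,"ax": 0,"ay": 0,"az": 0,"claw": 0.5},
    {"tx": 0,"ty": 0,"tz": 0,"ax": 0,"ay": 0,"az": 0,"claw": 0.5}
  ]
}}

```text
time_s: 16.55
tcp_pos: [0.6292, -0.0064, 0.0358]
ee_rot: [[0.694, -0.06, 0.717], [-0.042, -0.998, -0.043], [0.719, -0.0, -0.695]]
wrist_force: [-3.5, 0.4, 5.0]
gripper_width: 0.18
gripper_force: 29.9
```

>>> {"name": "drive_tool", "arguments": {
  "rows": [
    {"tx": 0.07,"ty": 0,"tz": 0.07,"ax": 0,"ay": 0,"az": 0,"claw": 0.5},
    {"tx": 0,"ty": 0,"tz": 0,"ax": 0,"ay": 0,"az": 0,"claw": 0.5}
  ]
}}

```text
time_s: 16.72
tcp_pos: [0.6301, -0.0065, 0.0358]
ee_rot: [[0.694, -0.06, 0.717], [-0.042, -0.998, -0.043], [0.719, -0.0, -0.695]]
wrist_force: [-3.5, -0.6, 6.1]
gripper_width: 0.181
gripper_force: 29.9
```

>>> {"name": "drive_tool", "arguments": {
  "rows": [
    {"tx": 0.07,"ty": 0,"tz": 0.07,"ax": 0,"ay": 0,"az": 0,"claw": 0.5},
    {"tx": 0,"ty": 0,"tz": 0,"ax": 0,"ay": 0,"az": 0,"claw": 0.5}
  ]
}}

```text
time_s: 16.88
tcp_pos: [0.631, -0.0065, 0.0357]
ee_rot: [[0.694, -0.059, 0.717], [-0.042, -0.998, -0.043], [0.718, -0.0, -0.696]]
wrist_force: [-4.1, 1.0, 7.5]
gripper_width: 0.179
gripper_force: 29.9
```

>>> {"name": "drive_tool", "arguments": {
  "rows": [
    {"tx": 0.09,"ty": 0,"tz": 0.06,"ax": 0,"ay": 0,"az": 0,"claw": 0.5},
    {"tx": 0,"ty": 0,"tz": 0,"ax": 0,"ay": 0,"az": 0,"claw": 0.5}
  ]
}}

```text
time_s: 17.05
tcp_pos: [0.631, -0.0065, 0.0357]
ee_rot: [[0.695, -0.059, 0.716], [-0.041, -0.998, -0.043], [0.717, 0.0, -0.697]]
wrist_force: [-8.1, -0.6, 8.2]
gripper_width: 0.183
gripper_force: 29.9
```

>>> {"name": "drive_tool", "arguments": {
  "rows": [
    {"tx": 0.08,"ty": 0,"tz": 0.06,"ax": 0,"ay": 0,"az": 0,"claw": 0.5},
    {"tx": 0,"ty": 0,"tz": 0,"ax": 0,"ay": 0,"az": 0,"claw": 0.5}
  ]
}}

```text
time_s: 17.22
tcp_pos: [0.631, -0.0065, 0.0357]
ee_rot: [[0.696, -0.059, 0.715], [-0.041, -0.998, -0.043], [0.717, 0.0, -0.697]]
wrist_force: [-11.5, -0.5, 12.7]
gripper_width: 0.182
gripper_force: 29.9
```

>>> {"name": "drive_tool", "arguments": {
  "rows": [
    {"tx": 0.08,"ty": 0,"tz": 0.06,"ax": 0,"ay": 0,"az": 0,"claw": 0.5},
    {"tx": 0,"ty": 0,"tz": 0,"ax": 0,"ay": 0,"az": 0,"claw": 0.5}
  ]
}}

```text
time_s: 17.38
tcp_pos: [0.6312, -0.0063, 0.0357]
ee_rot: [[0.697, -0.059, 0.715], [-0.041, -0.998, -0.042], [0.716, 0.0, -0.698]]
wrist_force: [-14.9, -0.8, 14.9]
gripper_width: 0.179
gripper_force: 30.0
```

>>> {"name": "drive_tool", "arguments": {
  "rows": [
    {"tx": -0.08,"ty": 0,"tz": -0.06,"ax": 0,"ay": 0,"az": 0,"claw": 0.5},
    {"tx": 0,"ty": 0,"tz": 0,"ax": 0,"ay": 0,"az": 0,"claw": 2.5},
    {"tx": 0,"ty": 0,"tz": 0,"ax": 0,"ay": 0,"az": 0,"claw": 4},
    {"tx": 0,"ty": 0,"tz": 0,"ax": 0,"ay": 0,"az": 0,"claw": 4},
    {"tx": 0,"ty": 0,"tz": 0,"ax": 0,"ay": 0,"az": 0,"claw": 4},
    {"tx": 0,"ty": 0,"tz": 0,"ax": 0,"ay": 0,"az": 0,"claw": 4}
  ]
}}

```text
time_s: 17.88
tcp_pos: [0.6333, -0.0068, 0.0355]
ee_rot: [[0.695, -0.06, 0.716], [-0.042, -0.998, -0.043], [0.718, -0.0, -0.696]]
wrist_force: [0.2, 0.2, 0.5]
gripper_width: 0.431
gripper_force: 0.0
```

```bash
python3 - <<'E'
from path import *
st()
q=qnow();A=H(sense()['ee_rot'],sense()['tcp_pos'])
for k in(.02,.04,.06,.08):
    D=A.copy();D[:3,3]-=A[:3,2]*k+np.array([.0,0,0]);q,c=ik(D,q,sg,m,x,LO,HI);print(k,D[:3,3].round(3),q.round(1),c.round(4))
E
```

```text
t 17.88 tcp [ 0.6333 -0.0068  0.0355] grasp [ 0.6197 -0.006   0.0487] yaw -3.43 tilt 45.86 j [ -17.8   27.8  -32.9 -146.1  -18.7 -112.4] F [0.2 0.2 0.5] w 37.5 g 0.0
0.02 [ 0.619 -0.006  0.049] [ -17.3   25.2  -33.5 -143.6  -16.9 -115.4] 0.0
0.04 [ 0.605 -0.005  0.063] [ -16.3   22.3  -32.9 -137.9  -13.8 -122.2] 0.0
0.06 [ 0.59  -0.004  0.077] [ -13.5   19.1  -31.1 -127.7   -9.1 -134.8] 0.0006
0.08 [ 0.576 -0.003  0.091] [ -13.9   16.5  -32.9 -128.3   -9.1 -134.2] 0.0148
```

```bash
python3 - <<'E'
from path import *
def chk(L,q):
    for yaw,t,a,b,z in L:
        R=rot(yaw,t);q,c=ik(T(yaw,t,B(a,b,z)),q,sg,m,x,LO,HI);print((yaw,t,a,b,z),q.round(1),c.round(4))
    return q
q=chk([(-3.4,46,-100,0,.058),(-3.4,46,-135,0,.06),(-3.4,46,-155,40,.06),(-3.4,46,-155,83,.06),(-3.4,46,-155,83,.044)],qnow())
import math
L=[(-3.4,46,-60-60*math.sin(a),50-60*math.cos(a),.044) for a in(2.13,1.8,1.4,1.,.6,.3)]
chk(L,q)
R,p=sense()['ee_rot'],sense()['tcp_pos']
rows([T(-3.4,46,B(-70,0,.052)),T(-3.4,46,B(-135,0,.06)),T(-3.4,46,B(-155,40,.06)),T(-3.4,46,B(-155,83,.044))],[3,4,3,3])
E
```

```text
(-3.4, 46, -100, 0, 0.058) [ -20.8   24.   -42.5 -148.6  -24.4 -106.8] 0.0
(-3.4, 46, -135, 0, 0.06) [ -22.9   22.3  -47.4 -148.6  -27.5 -104.6] 0.0
(-3.4, 46, -155, 40, 0.06) [ -18.9   22.6  -53.8 -159.3  -33.   -96.7] 0.0
(-3.4, 46, -155, 83, 0.06) [ -11.6   23.4  -56.3 -169.9  -35.8  -92.5] 0.0
(-3.4, 46, -155, 83, 0.044) [ -11.7   26.7  -57.4 -170.7  -40.2  -91.3] 0.0
(-3.4, 46, -110.86067040801419, 81.83068025737668, 0.044) [ -10.8   27.5  -51.2 -170.7  -34.8  -92.5] 0.0
(-3.4, 46, -118.4308578526917, 63.63212568158522, 0.044) [ -13.9   27.1  -51.4 -166.8  -34.8  -93.6] 0.0
(-3.4, 46, -119.12698379930761, 39.80197142598554, 0.044) [ -17.5   26.7  -50.2 -161.4  -33.4  -95.7] 0.0
(-3.4, 46, -110.4882590884738, 17.581861647911616, 0.044) [ -20.1   26.5  -47.3 -156.2  -30.8  -98.9] 0.0
(-3.4, 46, -93.87854840370213, 0.4798631054192981, 0.044) [ -21.2   26.7  -43.4 -151.7  -27.6 -102.9] 0.0
(-3.4, 46, -77.73121239968037, -7.320189347536356, 0.044) [ -21.    27.1  -40.3 -149.2  -25.2 -105.9] 0.0
3 x t [-0.73 -0.   -0.91] a [ 0.     0.001 -0.   ] mm 12 deg 0.0
4 x t [-0.98 -0.   -1.31] a [-0.  0.  0.] mm 16 deg 0.0
3 x t [-0.46 -1.33 -0.48] a [-0.  0.  0.] mm 15 deg 0.0
3 x t [-0.38 -1.43  0.37] a [-0.  0.  0.] mm 15 deg 0.0
```

>>> {"name": "drive_tool", "arguments": {
  "rows": [
    {"tx": -0.73,"ty": 0,"tz": -0.91,"ax": 0,"ay": 0,"az": 0,"claw": 4},
    {"tx": -0.73,"ty": 0,"tz": -0.91,"ax": 0,"ay": 0,"az": 0,"claw": 4},
    {"tx": -0.73,"ty": 0,"tz": -0.91,"ax": 0,"ay": 0,"az": 0,"claw": 4},
    {"tx": -0.98,"ty": 0,"tz": -1.31,"ax": 0,"ay": 0,"az": 0,"claw": 4},
    {"tx": -0.98,"ty": 0,"tz": -1.31,"ax": 0,"ay": 0,"az": 0,"claw": 4},
    {"tx": -0.98,"ty": 0,"tz": -1.31,"ax": 0,"ay": 0,"az": 0,"claw": 4},
    {"tx": -0.98,"ty": 0,"tz": -1.31,"ax": 0,"ay": 0,"az": 0,"claw": 4},
    {"tx": 0,"ty": 0,"tz": 0,"ax": 0,"ay": 0,"az": 0,"claw": 4}
  ]
}}

```text
time_s: 18.55
tcp_pos: [0.5302, -0.0, 0.0467]
ee_rot: [[0.698, -0.059, 0.714], [-0.042, -0.998, -0.042], [0.715, -0.001, -0.699]]
wrist_force: [-0.0, 0.2, 0.1]
gripper_width: 0.454
gripper_force: 0.0
```

```bash
python3 - <<'E'
from path import *
st()
p,d=capture('scene'); np.savez('s5.npz',p=p,d=d); cv2.imwrite('pics/b2.png',crop(p,205,170,110,110,5))
rows([T(-3.4,46,B(-155,40,.06)),T(-3.4,46,B(-155,83,.044)),T(-3.4,46,B(-112,83,.044))],[4,4,4])
E
```

```text
t 18.55 tcp [ 0.5302 -0.      0.0467] grasp [0.5167 0.0008 0.0599] yaw -3.4 tilt 45.67 j [ -23.1   21.7  -47.  -147.1  -26.4 -106.1] F [-0.   0.2  0.1] w 39.5 g 0.0
4 x t [-0.34 -1.   -0.33] a [ 0.     0.001 -0.   ] mm 11 deg 0.0
4 x t [-0.29 -1.07  0.28] a [-0.  0.  0.] mm 11 deg 0.0
4 x t [0.75 0.   0.77] a [-0.  0.  0.] mm 11 deg 0.0
```

View pics/b2.png

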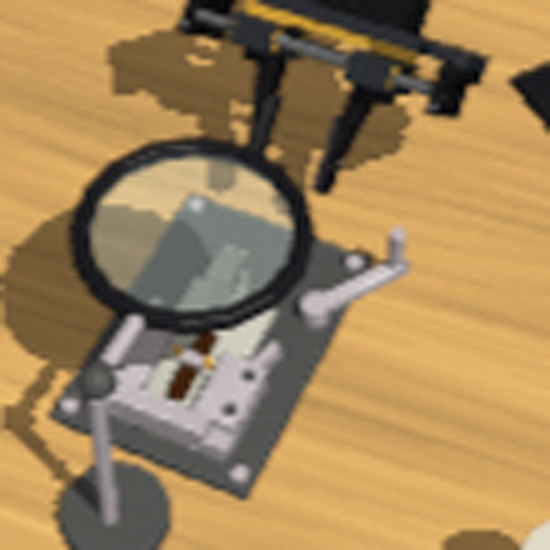

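In b2 the carrier sits under both lips, nose near the end stop at (165,395) and fin at about (235,265). The gripper is clear, and the latch pin is still at (398,240).

>>> {"name": "drive_tool", "arguments": {
  "rows": [
    {"tx": -0.34,"ty": -1,"tz": -0.33,"ax": 0,"ay": 0.001,"az": 0,"claw": 4},
    {"tx": -0.34,"ty": -1,"tz": -0.33,"ax": 0,"ay": 0.001,"az": 0,"claw": 4},
    {"tx": -0.34,"ty": -1,"tz": -0.33,"ax": 0,"ay": 0.001,"az": 0,"claw": 4},
    {"tx": -0.34,"ty": -1,"tz": -0.33,"ax": 0,"ay": 0.001,"az": 0,"claw": 4},
    {"tx": -0.29,"ty": -1.07,"tz": 0.28,"ax": 0,"ay": 0,"az": 0,"claw": 4},
    {"tx": -0.29,"ty": -1.07,"tz": 0.28,"ax": 0,"ay": 0,"az": 0,"claw": 4},
    {"tx": -0.29,"ty": -1.07,"tz": 0.28,"ax": 0,"ay": 0,"az": 0,"claw": 4},
    {"tx": -0.29,"ty": -1.07,"tz": 0.28,"ax": 0,"ay": 0,"az": 0,"claw": 4},
    {"tx": 0,"ty": 0,"tz": 0,"ax": 0,"ay": 0,"az": 0,"claw": 4}
  ]
}}

```text
time_s: 19.35
tcp_pos: [0.5201, 0.0843, 0.0296]
ee_rot: [[0.693, -0.058, 0.719], [-0.041, -0.998, -0.041], [0.72, -0.001, -0.694]]
wrist_force: [0.5, -0.7, 0.5]
gripper_width: 0.458
gripper_force: 0.0
```

```bash
python3 - <<'E'
from path import *
st()
D=np.load('s5.npz');P=cloud('scene',D['d'])
c,s=np.cos(np.radians(yb)),np.sin(np.radians(yb));L=(P-[ox,oy,0])@np.array([[c,-s,0],[s,c,0],[0,0,1]])*1e3
k=(D['d']>0)&(abs(L[...,0]+38)<25)&(abs(L[...,1])<20)&(L[...,2]>52)&(L[...,2]<70);print('fin top',k.sum(),L[k].mean(0).round(1) if k.any() else '')
X=np.array([B(-38,0,.063),B(44,0,.018),B(-52,28,.018),B(-50,0,.063),B(-26,0,.063),B(-112,83,.0515)]);print(((proj('scene',X)-[205,170])*5+2).round(0).tolist())
rows([T(-3.4,46,B(-112,83,.044))],[4])
E
```

```text
t 19.35 tcp [0.5201 0.0843 0.0296] grasp [0.5065 0.085  0.0428] yaw -3.34 tilt 46.03 j [ -12.1   26.8  -57.  -170.2  -40.   -91.5] F [ 0.5 -0.7  0.5] w 39.9 g 0.0
fin top 0 
[[226.0, 260.0], [168.0, 407.0], [278.0, 304.0], [235.0, 246.0], [218.0, 275.0], [400.0, 230.0]]
4 x t [0.74 0.03 0.72] a [-0. -0.  0.] mm 10 deg 0.0
```

>>> {"name": "drive_tool", "arguments": {
  "rows": [
    {"tx": 0.76,"ty": 0.03,"tz": 0.72,"ax": 0,"ay": 0,"az": 0,"claw": 4},
    {"tx": 0.76,"ty": 0.03,"tz": 0.72,"ax": 0,"ay": 0,"az": 0,"claw": 4},
    {"tx": 0.76,"ty": 0.03,"tz": 0.72,"ax": 0,"ay": 0,"az": 0,"claw": 4},
    {"tx": 0.74,"ty": 0.03,"tz": 0.72,"ax": 0,"ay": 0,"az": 0,"claw": 4},
    {"tx": 0,"ty": 0,"tz": 0,"ax": 0,"ay": 0,"az": 0,"claw": 4},
    {"tx": 0,"ty": 0,"tz": 0,"ax": 0,"ay": 0,"az": 0,"claw": 0.4},
    {"tx": 0,"ty": 0,"tz": 0,"ax": 0,"ay": 0,"az": 0,"claw": 0.4},
    {"tx": 0,"ty": 0,"tz": 0,"ax": 0,"ay": 0,"az": 0,"claw": 0.4},
    {"tx": 0,"ty": 0,"tz": 0,"ax": 0,"ay": 0,"az": 0,"claw": 0.4},
    {"tx": 0,"ty": 0,"tz": 0,"ax": 0,"ay": 0,"az": 0,"claw": 0.4}
  ]
}}

```text
time_s: 20.18
tcp_pos: [0.5607, 0.0793, 0.0324]
ee_rot: [[0.692, -0.06, 0.719], [-0.042, -0.998, -0.043], [0.72, -0.0, -0.694]]
wrist_force: [-0.2, 0.2, 0.2]
gripper_width: 0.163
gripper_force: 0.0
```

```bash
python3 - <<'E'
from path import *
st()
import math
s=sense();g=s['tcp_pos']-.019*s['ee_rot'][:,2]
c,sn=np.cos(np.radians(yb)),np.sin(np.radians(yb));d=(g[:2]-[ox,oy])*1e3;print('block',c*d[0]+sn*d[1],-sn*d[0]+c*d[1])
f=lambda a:T(-3.4,46,B(-60-60*math.sin(a),50-60*math.cos(a),.044))
A=[2.12,1.75,1.4,1.05,.7,.35];rows([f(a) for a in A[1:]],[4]*5,f(A[0]))
E
```

```text
t 20.18 tcp [0.5607 0.0793 0.0324] grasp [0.5471 0.0802 0.0456] yaw -3.43 tilt 46.09 j [ -11.3   27.1  -51.2 -169.9  -34.5  -92.9] F [-0.2  0.2  0.2] w 14.2 g 0.0
block -112.56941833281962 81.61928878459075
4 x t [-0.14  0.52 -0.14] a [-0.  0.  0.] mm 6 deg 0.0
4 x t [-0.    0.52 -0.  ] a [-0.  0.  0.] mm 5 deg 0.0
4 x t [0.12 0.49 0.13] a [-0.  0.  0.] mm 5 deg 0.0
4 x t [0.23 0.4  0.24] a [-0.  0.  0.] mm 5 deg 0.0
4 x t [0.31 0.26 0.33] a [-0.  0.  0.] mm 5 deg 0.0
```

>>> {"name": "drive_tool", "arguments": {
  "rows": [
    {"tx": 0,"ty": 0,"tz": 0,"ax": 0,"ay": 0,"az": 0,"claw": 0.4},
    {"tx": 0,"ty": 0,"tz": 0,"ax": 0,"ay": 0,"az": 0,"claw": 0.4},
    {"tx": 0,"ty": 0,"tz": 0,"ax": 0,"ay": 0,"az": 0,"claw": 0.4}
  ]
}}

```text
time_s: 20.43
tcp_pos: [0.5607, 0.0795, 0.0324]
ee_rot: [[0.692, -0.059, 0.719], [-0.041, -0.998, -0.043], [0.72, -0.0, -0.694]]
wrist_force: [-1.0, 0.2, 1.0]
gripper_width: 0.102
gripper_force: 30.0
```

>>> {"name": "drive_tool", "arguments": {
  "rows": [
    {"tx": -0.14,"ty": 0.52,"tz": -0.14,"ax": 0,"ay": 0,"az": 0,"claw": 0.4},
    {"tx": -0.14,"ty": 0.52,"tz": -0.14,"ax": 0,"ay": 0,"az": 0,"claw": 0.4},
    {"tx": -0.14,"ty": 0.52,"tz": -0.14,"ax": 0,"ay": 0,"az": 0,"claw": 0.4},
    {"tx": -0.14,"ty": 0.52,"tz": -0.14,"ax": 0,"ay": 0,"az": 0,"claw": 0.4}
  ]
}}

```text
time_s: 20.77
tcp_pos: [0.5503, 0.0602, 0.0321]
ee_rot: [[0.693, -0.056, 0.719], [-0.039, -0.998, -0.04], [0.72, -0.0, -0.694]]
wrist_force: [-2.9, 3.7, 2.5]
gripper_width: 0.101
gripper_force: 30.0
```

>>> {"name": "drive_tool", "arguments": {
  "rows": [
    {"tx": 0,"ty": 0.52,"tz": 0,"ax": 0,"ay": 0,"az": 0,"claw": 0.4},
    {"tx": 0,"ty": 0.52,"tz": 0,"ax": 0,"ay": 0,"az": 0,"claw": 0.4},
    {"tx": 0,"ty": 0.52,"tz": 0,"ax": 0,"ay": 0,"az": 0,"claw": 0.4},
    {"tx": 0,"ty": 0.52,"tz": 0,"ax": 0,"ay": 0,"az": 0,"claw": 0.4},
    {"tx": 0.12,"ty": 0.49,"tz": 0.13,"ax": 0,"ay": 0,"az": 0,"claw": 0.4},
    {"tx": 0.12,"ty": 0.49,"tz": 0.13,"ax": 0,"ay": 0,"az": 0,"claw": 0.4},
    {"tx": 0.12,"ty": 0.49,"tz": 0.13,"ax": 0,"ay": 0,"az": 0,"claw": 0.4},
    {"tx": 0.12,"ty": 0.49,"tz": 0.13,"ax": 0,"ay": 0,"az": 0,"claw": 0.4}
  ]
}}

```text
time_s: 21.43
tcp_pos: [0.5562, 0.0183, 0.0321]
ee_rot: [[0.692, -0.059, 0.719], [-0.041, -0.998, -0.042], [0.721, -0.0, -0.693]]
wrist_force: [-1.3, 5.3, 0.4]
gripper_width: 0.102
gripper_force: 30.0
```

>>> {"name": "drive_tool", "arguments": {
  "rows": [
    {"tx": 0.23,"ty": 0.4,"tz": 0.24,"ax": 0,"ay": 0,"az": 0,"claw": 0.4},
    {"tx": 0.23,"ty": 0.4,"tz": 0.24,"ax": 0,"ay": 0,"az": 0,"claw": 0.4},
    {"tx": 0.23,"ty": 0.4,"tz": 0.24,"ax": 0,"ay": 0,"az": 0,"claw": 0.4},
    {"tx": 0.23,"ty": 0.4,"tz": 0.24,"ax": 0,"ay": 0,"az": 0,"claw": 0.4},
    {"tx": 0.31,"ty": 0.26,"tz": 0.33,"ax": 0,"ay": 0,"az": 0,"claw": 0.4},
    {"tx": 0.31,"ty": 0.26,"tz": 0.33,"ax": 0,"ay": 0,"az": 0,"claw": 0.4},
    {"tx": 0,"ty": 0,"tz": 0,"ax": 0,"ay": 0,"az": 0,"claw": 0.4}
  ]
}}

```text
time_s: 22.02
tcp_pos: [0.5789, -0.0057, 0.0322]
ee_rot: [[0.692, -0.062, 0.72], [-0.043, -0.998, -0.045], [0.721, 0.0, -0.693]]
wrist_force: [-2.3, -1.8, 1.7]
gripper_width: 0.098
gripper_force: 30.0
```

```bash
cat >> path.py <<'E'
def blk():
    s=sense();c,sn=np.cos(np.radians(yb)),np.sin(np.radians(yb))
    for n,g in(('grasp',s['tcp_pos']-.019*s['ee_rot'][:,2]),('tcp',s['tcp_pos'])):
        d=(g[:2]-[ox,oy])*1e3;print(n,'block',(c*d[0]+sn*d[1]).round(1),(-sn*d[0]+c*d[1]).round(1),(g[2]*1e3).round(1))
E
python3 - <<'E'
from path import *
st();blk()
E
```

```text
t 22.02 tcp [ 0.5789 -0.0057  0.0322] grasp [ 0.5653 -0.0048  0.0454] yaw -3.54 tilt 46.13 j [ -21.5   26.4  -42.3 -150.2  -26.5 -104.5] F [-2.3 -1.8  1.7] w 8.5 g 30.0
grasp block -89.4 -2.1 45.4
tcp block -75.7 -2.2 32.2
```

>>> {"name": "drive_tool", "arguments": {
  "rows": [
    {"tx": 0,"ty": 0,"tz": 0,"ax": 0,"ay": 0,"az": 0,"claw": 3},
    {"tx": 0,"ty": 0,"tz": 0,"ax": 0,"ay": 0,"az": 0,"claw": 3},
    {"tx": 0,"ty": 0,"tz": 0,"ax": 0,"ay": 0,"az": 0,"claw": 3},
    {"tx": 0,"ty": 0,"tz": 0,"ax": 0,"ay": 0,"az": 0,"claw": 3},
    {"tx": -0.72,"ty": 0,"tz": -0.72,"ax": 0,"ay": 0,"az": 0,"claw": 3},
    {"tx": -0.72,"ty": 0,"tz": -0.72,"ax": 0,"ay": 0,"az": 0,"claw": 3},
    {"tx": -0.72,"ty": 0,"tz": -0.72,"ax": 0,"ay": 0,"az": 0,"claw": 3},
    {"tx": -0.72,"ty": 0,"tz": -0.72,"ax": 0,"ay": 0,"az": 0,"claw": 3},
    {"tx": 0,"ty": 0,"tz": 0,"ax": 0,"ay": 0,"az": 0,"claw": 0},
    {"tx": 0,"ty": 0,"tz": 0,"ax": 0,"ay": 0,"az": 0,"claw": 0}
  ]
}}

```text
time_s: 22.85
tcp_pos: [0.5372, -0.0019, 0.0313]
ee_rot: [[0.692, -0.061, 0.72], [-0.042, -0.998, -0.043], [0.721, -0.001, -0.693]]
wrist_force: [-0.6, -0.4, -0.5]
gripper_width: 0.269
gripper_force: 0.0
```

>>> {"name": "drive_tool", "arguments": {
  "rows": [
    {"tx": 0,"ty": 0.15,"tz": 0,"ax": 0,"ay": 0,"az": 0,"claw": 0},
    {"tx": 0,"ty": 0.15,"tz": 0,"ax": 0,"ay": 0,"az": 0,"claw": 0},
    {"tx": 0,"ty": 0.15,"tz": 0,"ax": 0,"ay": 0,"az": 0,"claw": 0},
    {"tx": 0,"ty": 0.15,"tz": 0,"ax": 0,"ay": 0,"az": 0,"claw": 0},
    {"tx": 0,"ty": 0,"tz": 0,"ax": 0,"ay": 0,"az": 0,"claw": 0},
    {"tx": 0,"ty": 0,"tz": 0,"ax": 0,"ay": 0,"az": 0,"claw": 0}
  ]
}}

```text
time_s: 23.35
tcp_pos: [0.5369, -0.0079, 0.0314]
ee_rot: [[0.692, -0.06, 0.72], [-0.042, -0.998, -0.043], [0.721, -0.0, -0.693]]
wrist_force: [-0.1, 0.2, 0.4]
gripper_width: 0.009
gripper_force: 0.0
```

```bash
python3 - <<'E'
from path import *
st();blk()
s=sense();g=B(-110,-8,.047)
rows([T(-3.4,46,B(-126,-8,.047)),T(-3.4,46,B(-92,-8,.047))],[1,10])
p,d=capture('scene'); cv2.imwrite('pics/b3.png',crop(p,205,170,110,110,5))
E
```

```text
t 23.35 tcp [ 0.5369 -0.0079  0.0314] grasp [ 0.5233 -0.0071  0.0445] yaw -3.43 tilt 46.14 j [ -24.8   25.3  -48.  -149.4  -31.1 -101.7] F [-0.1  0.2  0.4] w 0.8 g 0.0
grasp block -131.1 -6.9 44.5
tcp block -117.4 -6.9 31.4
1 x t [0.53 0.11 0.2 ] a [ 0.    -0.002 -0.001] mm 6 deg 0.1
10 x t [ 0.24 -0.    0.24] a [0. 0. 0.] mm 3 deg 0.0
```

View pics/b3.png

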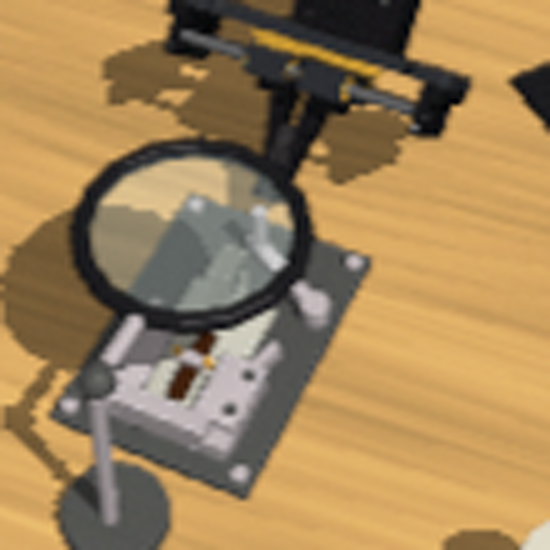

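In b3 the latch pin is at (258,213) and the arm is nearly shut. The closed fingers are behind it at (275,185), so I'll push forward.

>>> {"name": "drive_tool", "arguments": {
  "rows": [
    {"tx": 0.5,"ty": 0.1,"tz": 0.2,"ax": 0,"ay": -0.002,"az": 0,"claw": 0},
    {"tx": 0.24,"ty": 0,"tz": 0.24,"ax": 0,"ay": 0,"az": 0,"claw": 0},
    {"tx": 0.24,"ty": 0,"tz": 0.24,"ax": 0,"ay": 0,"az": 0,"claw": 0},
    {"tx": 0.24,"ty": 0,"tz": 0.24,"ax": 0,"ay": 0,"az": 0,"claw": 0},
    {"tx": 0.24,"ty": 0,"tz": 0.24,"ax": 0,"ay": 0,"az": 0,"claw": 0},
    {"tx": 0.24,"ty": 0,"tz": 0.24,"ax": 0,"ay": 0,"az": 0,"claw": 0},
    {"tx": 0.24,"ty": 0,"tz": 0.24,"ax": 0,"ay": 0,"az": 0,"claw": 0},
    {"tx": 0.24,"ty": 0,"tz": 0.24,"ax": 0,"ay": 0,"az": 0,"claw": 0},
    {"tx": 0.24,"ty": 0,"tz": 0.24,"ax": 0,"ay": 0,"az": 0,"claw": 0}
  ]
}}

```text
time_s: 24.15
tcp_pos: [0.5688, -0.0107, 0.0338]
ee_rot: [[0.694, -0.06, 0.718], [-0.042, -0.998, -0.043], [0.719, -0.0, -0.695]]
wrist_force: [-0.6, -0.3, 0.2]
gripper_width: 0.002
gripper_force: 0.5
```

```bash
python3 - <<'E'
from path import *
st();blk()
E
```

```text
t 24.15 tcp [ 0.5688 -0.0107  0.0338] grasp [ 0.5552 -0.0099  0.047 ] yaw -3.43 tilt 45.98 j [ -22.4   25.6  -42.7 -147.9  -26.2 -105.9] F [-0.6 -0.3  0.2] w 0.2 g 0.5
grasp block -99.1 -7.8 47.0
tcp block -85.5 -7.8 33.8
```

>>> {"name": "drive_tool", "arguments": {
  "rows": [
    {"tx": 0.2,"ty": 0,"tz": 0.2,"ax": 0,"ay": 0,"az": 0,"claw": 0},
    {"tx": 0.2,"ty": 0,"tz": 0.2,"ax": 0,"ay": 0,"az": 0,"claw": 0},
    {"tx": 0.2,"ty": 0,"tz": 0.2,"ax": 0,"ay": 0,"az": 0,"claw": 0},
    {"tx": 0.12,"ty": 0,"tz": 0.12,"ax": 0,"ay": 0,"az": 0,"claw": 0},
    {"tx": 0,"ty": 0,"tz": 0,"ax": 0,"ay": 0,"az": 0,"claw": 0}
  ]
}}

```text
time_s: 24.57
tcp_pos: [0.5794, -0.0113, 0.0344]
ee_rot: [[0.693, -0.06, 0.719], [-0.041, -0.998, -0.043], [0.72, -0.0, -0.694]]
wrist_force: [-1.1, -0.4, 0.4]
gripper_width: 0.007
gripper_force: 0.1
```

>>> {"name": "drive_tool", "arguments": {
  "rows": [
    {"tx": 0.1,"ty": 0,"tz": 0.1,"ax": 0,"ay": 0,"az": 0,"claw": 0},
    {"tx": 0.1,"ty": 0,"tz": 0.1,"ax": 0,"ay": 0,"az": 0,"claw": 0},
    {"tx": 0,"ty": 0,"tz": 0,"ax": 0,"ay": 0,"az": 0,"claw": 0}
  ]
}}

```text
time_s: 24.82
tcp_pos: [0.5819, -0.0115, 0.0343]
ee_rot: [[0.693, -0.06, 0.718], [-0.042, -0.998, -0.043], [0.72, -0.0, -0.694]]
wrist_force: [-0.6, -0.6, -0.2]
gripper_width: 0.008
gripper_force: 0.2
```

```bash
python3 - <<'E'
from path import *
st();blk()
E
```

```text
t 24.82 tcp [ 0.5819 -0.0115  0.0343] grasp [ 0.5683 -0.0107  0.0475] yaw -3.43 tilt 46.03 j [ -21.6   26.   -40.7 -147.5  -24.7 -107.2] F [-0.6 -0.6 -0.2] w 0.7 g 0.2
grasp block -86.0 -7.8 47.5
tcp block -72.3 -7.8 34.3
```

>>> {"name": "drive_tool", "arguments": {
  "rows": [
    {"tx": 0.1,"ty": 0,"tz": 0.1,"ax": 0,"ay": 0,"az": 0,"claw": 0},
    {"tx": 0,"ty": 0,"tz": 0,"ax": 0,"ay": 0,"az": 0,"claw": 0}
  ]
}}

```text
time_s: 24.98
tcp_pos: [0.5828, -0.0115, 0.0341]
ee_rot: [[0.694, -0.06, 0.718], [-0.042, -0.998, -0.043], [0.719, -0.0, -0.695]]
wrist_force: [-2.4, -1.2, 0.6]
gripper_width: 0.005
gripper_force: 1.0
```

>>> {"name": "drive_tool", "arguments": {
  "rows": [
    {"tx": 0.1,"ty": 0,"tz": 0.1,"ax": 0,"ay": 0,"az": 0,"claw": 0},
    {"tx": 0,"ty": 0,"tz": 0,"ax": 0,"ay": 0,"az": 0,"claw": 0}
  ]
}}

```text
time_s: 25.15
tcp_pos: [0.5834, -0.0115, 0.0338]
ee_rot: [[0.695, -0.06, 0.717], [-0.042, -0.998, -0.043], [0.718, -0.0, -0.696]]
wrist_force: [-5.9, -1.3, 4.5]
gripper_width: 0.008
gripper_force: 2.6
```

```bash
python3 - <<'E'
from path import *
st();blk()
p,d=capture('scene'); cv2.imwrite('pics/b4.png',crop(p,225,190,60,50,10))
X=np.array([B(-60,-10,.0515),B(-60,50,.02)]);print(((proj('scene',X)-[225,190])*10+5).round(0).tolist())
E
```

```text
t 25.15 tcp [ 0.5834 -0.0115  0.0338] grasp [ 0.5698 -0.0107  0.047 ] yaw -3.42 tilt 45.89 j [ -21.5   26.   -40.3 -147.3  -24.3 -107.6] F [-5.9 -1.3  4.5] w 0.7 g 2.6
grasp block -84.5 -7.7 47.0
tcp block -70.9 -7.7 33.8
[[256.0, 282.0], [432.0, 410.0]]
```

View pics/b4.png

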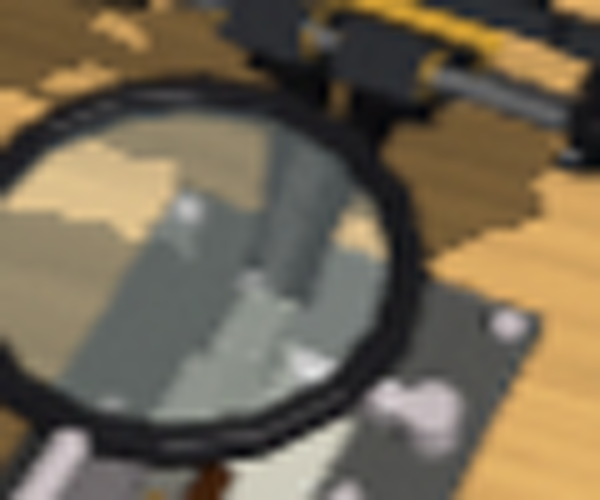

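In b4 the pin top is at about (255,280). The shut latch projects to (256,282), and the force is rising, so the arm is against its stop. One more nudge, then retreat.

>>> {"name": "drive_tool", "arguments": {
  "rows": [
    {"tx": 0.09,"ty": 0,"tz": 0.07,"ax": 0,"ay": 0,"az": 0,"claw": 0},
    {"tx": 0,"ty": 0,"tz": 0,"ax": 0,"ay": 0,"az": 0,"claw": 0}
  ]
}}

```text
time_s: 25.37
tcp_pos: [0.5837, -0.0115, 0.0336]
ee_rot: [[0.696, -0.06, 0.716], [-0.042, -0.998, -0.043], [0.717, -0.0, -0.697]]
wrist_force: [-7.9, -3.6, 4.4]
gripper_width: 0.009
gripper_force: 3.7
```

>>> {"name": "drive_tool", "arguments": {
  "rows": [
    {"tx": -0.3,"ty": 0,"tz": -0.35,"ax": 0,"ay": 0,"az": 0,"claw": 0},
    {"tx": -0.6,"ty": 0,"tz": -0.7,"ax": 0,"ay": 0,"az": 0,"claw": 0},
    {"tx": -0.7,"ty": 0,"tz": -0.8,"ax": 0,"ay": 0,"az": 0,"claw": 0},
    {"tx": -0.7,"ty": 0,"tz": -0.8,"ax": 0,"ay": 0,"az": 0,"claw": 0},
    {"tx": -0.7,"ty": 0,"tz": -0.8,"ax": 0,"ay": 0,"az": 0,"claw": 0},
    {"tx": -0.7,"ty": 0,"tz": -0.8,"ax": 0,"ay": 0,"az": 0,"claw": 0},
    {"tx": 0,"ty": 0,"tz": 0,"ax": 0,"ay": 0,"az": 0,"claw": 0},
    {"tx": 0,"ty": 0,"tz": 0,"ax": 0,"ay": 0,"az": 0,"claw": 0}
  ]
}}

```text
time_s: 26.03
tcp_pos: [0.5295, -0.0086, 0.0376]
ee_rot: [[0.693, -0.061, 0.719], [-0.042, -0.998, -0.043], [0.72, -0.001, -0.694]]
wrist_force: [0.8, -0.9, 0.9]
gripper_width: 0.009
gripper_force: 0.0
```

```bash
python3 - <<'E'
from path import *
st();blk();print(np.abs(sense()['joint_velocities']).max())
A,_=capture('scene');D=np.load('s5.npz')['p'].astype(int)
# pin top (bright) near predicted shut position vs. b2 frame
d=np.abs(A.astype(int)-D).sum(2);u,v=proj('scene',B(-60,-10,.0515))[0];print(u,v);print(d[int(v)-4:int(v)+6,int(u)-5:int(u)+7])
u,v=proj('scene',B(10,0,.028))[0];print('carrier/pocket change',d[int(v)-12:int(v)+12,int(u)-10:int(u)+10].max())
E
```

```text
t 26.03 tcp [ 0.5295 -0.0086  0.0376] grasp [ 0.5158 -0.0077  0.0508] yaw -3.48 tilt 46.05 j [ -25.    23.7  -48.  -147.7  -29.7 -103.4] F [ 0.8 -0.9  0.9] w 0.8 g 0.0
grasp block -138.5 -8.0 50.8
tcp block -124.9 -8.0 37.6
2.0146568114986794
250.0646022390625 217.70889171239483
[[ 0  4  3  3  0  2  2  2  2  2  2  2]
 [ 1  1  4  2  2  3  2  4  2  4  3  1]
 [ 6  1  2  2  1  3  5  4  2  4  4  4]
 [ 3  2  1  3  1  3  1  7  2  2  1  2]
 [ 2  3  2  6 31 48 23  1  1  3  4  4]
 [ 0  0  2 11 38 52 29  9  2  2  0  1]
 [ 1  2  2  3  1  3  2  3  2  2  4  3]
 [ 0  3  1  1  1  1  3  1  2  1  0  2]
 [ 1  2  4  5  2  2  3  1  1  1  1  4]
 [ 4  5  2  2  2  1  2  1  2  3  2  0]]
carrier/pocket change 10
```

```bash
python3 -c "
from station import *
print(finish_job())"
```

```text
the job is handed in; nothing more can be done
None
```

The finned carrier is in the block, pushed against the end stop until it moved no further at about 15 N, with the latch swung shut behind it; I handed in at about 26 s without touching the magnifier or anything else on the bench as far as I could see, and no verdict came back.

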